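# Load the rotary tool caddy

## Task

Load the rotary tool caddy for the next job. Turn it by its post until the four cups click in at the front, on the pointer's side; with it standing there, move every screwdriver from the bench rack into the cups, standing tip-down, one to a cup; then turn the caddy half a turn so that the empty rest clicks in at the front, and only then lay the spirit level flat along the rest, between its lips. Leave the other things on the bench where they are.

Things in the scene. Friction and masses are not known exactly. Their poses are not given: they have to be found in the camera images.
- caddy (a joint): Turn angle of the rotary caddy's disc, rad, clockwise positive from above. 0: the cups are at the front; 3.14: the rest is at the front. Stops at -0.25 and 3.40 (starts lie between: cups come front anticlockwise, then the rest clockwise). Notches at 0, 1.57, 3.14: let go within 0.07 of one, it clicks in. Turning takes 1 N at the post, 6 N into or out of a notch; else it stays put.
- caddy_foot: Fixed dark steel foot of the caddy, 210 mm across, 20 mm high; origin under its centre, on the turning axis. Its -x axis is the caddy's front: a flat bar runs out that way to a diamond-shaped pointer. The plywood disc on it is 320 mm across, top 37 mm above the bench, and carries cups, rest and post.
- front_mark (a point): The diamond pointer on the foot, 182 mm from the turning axis, 20 mm above the bench: it shows which side is the caddy's front.
- post_top (a point): Top centre of the turning post: upright steel rod 18 mm in diameter at the disc's rim, 137 mm from the axis, its top 205 mm above the bench. To turn the caddy pinch its top 25 mm from above and carry it round the axis; it pivots in the fingers. With the cups at the front it is on the foot's -y side, a quarter turn anticlockwise of the cups seen from above.
- level: Pocket spirit level: plain aluminium bar 150 x 45 x 22 mm with a vial in its middle, 0.18 kg, lying flat on the bench. Origin at the centre of its underside, x along its 150 mm, y across its 45 mm, z up. Grip it across the 45 mm at its middle.
- rest (a point): Rest for the level, across the disc from the cups: midpoint between the tops (100 mm above the bench) of two plywood posts, 80 mm from the axis. Posts are 16 mm wide, 65 mm deep (radial), centred 48 mm either side along its y axis (tangential), open between. The level lies across both, its length along y. Lips 8 mm high at each post's inner and outer edge leave 53 mm for its 45 mm.
- cup0 (a point): Mouth centre of one of four square aluminium cups in a straight row on the disc, 62 mm apart, the row 75 mm from the axis. Open top 36 x 36 mm inside, wall 2.5 mm, mouth 139 mm above the bench, 100 mm deep; holds one screwdriver. Its x axis points towards the turning axis (away from the front when the cups are at the front), y along the row; this one at y = -93 mm.
- cup1 (a point): Mouth centre of one of four square aluminium cups in a straight row on the disc, 62 mm apart, the row 75 mm from the axis. Open top 36 x 36 mm inside, wall 2.5 mm, mouth 139 mm above the bench, 100 mm deep; holds one screwdriver. Its x axis points towards the turning axis (away from the front when the cups are at the front), y along the row; this one at y = -31 mm.
- cup2 (a point): Mouth centre of one of four square aluminium cups in a straight row on the disc, 62 mm apart, the row 75 mm from the axis. Open top 36 x 36 mm inside, wall 2.5 mm, mouth 139 mm above the bench, 100 mm deep; holds one screwdriver. Its x axis points towards the turning axis (away from the front when the cups are at the front), y along the row; this one at y = 31 mm.
- cup3 (a point): Mouth centre of one of four square aluminium cups in a straight row on the disc, 62 mm apart, the row 75 mm from the axis. Open top 36 x 36 mm inside, wall 2.5 mm, mouth 139 mm above the bench, 100 mm deep; holds one screwdriver. Its x axis points towards the turning axis (away from the front when the cups are at the front), y along the row; this one at y = 93 mm.
- driver0: Screwdriver (or absent), all alike, 0.085 kg, hanging upright in the bench rack: square black handle 25 x 25 x 85 mm on top, steel shaft 7 mm thick, 80 mm long, below. Origin at its tip, z axis up along it to the handle's end 165 mm away. Grip it from above on the handle, 133 mm up from the tip. Tip 20 mm above the bench in the rack, 40 mm standing in a cup.
- driver1: Screwdriver (or absent), all alike, 0.085 kg, hanging upright in the bench rack: square black handle 25 x 25 x 85 mm on top, steel shaft 7 mm thick, 80 mm long, below. Origin at its tip, z axis up along it to the handle's end 165 mm away. Grip it from above on the handle, 133 mm up from the tip. Tip 20 mm above the bench in the rack, 40 mm standing in a cup.
- driver2: Screwdriver (or absent), all alike, 0.085 kg, hanging upright in the bench rack: square black handle 25 x 25 x 85 mm on top, steel shaft 7 mm thick, 80 mm long, below. Origin at its tip, z axis up along it to the handle's end 165 mm away. Grip it from above on the handle, 133 mm up from the tip. Tip 20 mm above the bench in the rack, 40 mm standing in a cup.
- driver3: Screwdriver (or absent), all alike, 0.085 kg, hanging upright in the bench rack: square black handle 25 x 25 x 85 mm on top, steel shaft 7 mm thick, 80 mm long, below. Origin at its tip, z axis up along it to the handle's end 165 mm away. Grip it from above on the handle, 133 mm up from the tip. Tip 20 mm above the bench in the rack, 40 mm standing in a cup.
- tool_rack: Fixed plywood bench rack left of the caddy, 110 x 260 mm on the bench: a shelf 60 x 260 mm, its top 100 mm above the bench, with four square openings of 16 mm in a row along y (at -87, -29, 29, 87 mm), through which the screwdrivers hang, handles resting on the shelf. Lift them straight out. Origin under its centre, y along its length.
- tumbler: Bystander: dark steel drinking tumbler 72 mm across, 170 mm high, far left of the bench; origin under its centre.
- jar: Bystander: glass jar 60 mm across, 75 mm high, behind the caddy on the left; origin under its centre.
- tape_measure: Bystander: grey tape measure 65 x 35 x 60 mm, near right; origin under its centre.
- hammer: Bystander: hammer 280 mm long lying at the near left.
- wrench: Bystander: steel spanner 180 mm long lying at the far right.
- tape_roll: Bystander: roll of black tape 90 mm across, 24 mm high, lying flat beyond the rack; origin under its centre.
- offcut: Bystander: plywood offcut 100 x 45 x 19 mm, on the near left, on the robot's side of the rack; origin under its centre.
Things that resemble listed ones, but are neither listed nor needed, are in the scene too. What is shaped like the driver3 but yellow is not meant.

How it is judged:
By the outcome, as a careful person would: the job done as asked, in the order asked, and still so for the second after the job is handed in, with the robot touching nothing.
Of driver0, driver1, driver2, driver3 only 2 to 4 are there at a start; the rules pass over those that are not, and their reading is None.
At some moment in a run one of level may be knocked a few centimetres aside while the robot is not near it.
It also fails if it takes over 210 s, if anything falls off the work surface, if the arm or the gripper's body presses on something with over 40 N, if the wrist force passes 120 N, or if a joint passes its speed limit or range.

## Robot

A 6-joint arm with a two-finger parallel gripper is mounted at the origin on the work surface. World frame = base frame: x ahead of the robot, y to its left, z up, the work surface at z = 0. Lengths are in mm, angles in rad, forces in N, time in s.
With the tool pointing down it reaches from about 300 to 750 mm from the base axis. Payload 8.5 kg.
Tool frame: the origin (TCP) lies at the very end of the fingers, on their centre line; the grasp point (between the pads) lies 19 mm behind it; z points along the fingers, y is the line along which they close (so a half turn about z gives the same grasp; the last joint's range is limited). The gripper opens to 88 mm and grips with 3 to 60 N. Pads are 18 mm wide; open, the fingers measure 123 mm over their backs; the gripper's body (75 mm by 187 mm) begins 45 mm behind the grasp point.
Start: joints at [0.931, 0.381, 1.297, -0, 1.464, -0.215], TCP at [226.666, 501.102, 238.748] pointing down, gripper open.
Joint ranges: [-3.11, 3.11], [-0.89, 2.33], [0.22, 2.48], [-1.42, 4.56], [0.17, 2.85], [-2.88, 2.88]. Speed limits (rad/s): [2.39, 2.39, 3.14, 3.14, 3.14, 3.14].

## Interface

Orientations are given as a unit quaternion [w, x, y, z].
In Python, from station import ctrl gives the robot as it stands.
- The arm moves only by the tool carry_out, never from a script. Its argument "deltas" is a list of rows, each a list of 5 numbers: the closure, from 0 (fully open) to 1 (shut), then the shift along the tool's x, y, z in units of 30 mm (1.0 is 30 mm), then the turn about the tool's z in units of 5 degrees (1.0 is 5 degrees). In form: [[claw, dx, dy, dz, yaw], ...]. A call has exactly 10 rows; each row shifts and turns the commanded pose from where the row before left it, along the tool's axes as they then stand; what a row does not reach is not made up. A row lasts 1/12 s, in which the tool goes at most 41.7 mm and 7.16 degrees, less where a joint would pass 70% of its speed; a pose out of reach is approached as far as the arm can. A call is refused whole if a number of a shift passes 1 or a number of a turn 1, either way. A call with a gripper value outside its range is refused whole. The fingers move at their own pace and stop on an object; "newtons" is the grip in N (left out, the last holds). Time passes only in rows, so rows that do not move let the fingers close, or fill a call up. It gives the time, the measured TCP pose, the force, the opening and the grip force at its end, in the units of the state.
- ctrl.state(): the state, without advancing time (a new reading comes with each control period).
- ctrl.get_image(name): name is "scene" or "side" or "wrist"; returns the picture (420x560x3 uint8, blue, green, red); there is no depth.
- ctrl.camera_params(name): a dict with "K" (3x3 intrinsics, pixels), "camera_from_world" (4x4, takes a point from world to camera coordinates). Camera axes: x right, y up, looking along -z (the intrinsics and any distortion apply to the point x, -y, -z); pixel columns grow to the right and rows downward; lengths in mm; the calibration is good to about 2 mm. A picture is of the moment at which its call begins: read the wrist's pose just before it. camera_params takes no time and is no camera call; for the wrist camera it gives the pose at the moment of the call.
- ctrl.job_done(): hands the job in; it is judged then, once.
Trained networks look in the newest picture that a camera, given by its name, has taken for a name from the list of things; names that differ only in an ending like _2 or _b are one class to them, and where a whole thing is asked for, a point or a joint stands for the part that bears it (a point fixed in the world has none). Each returns a list of dicts, best first, with "p" (0 to 1); they miss things now and then, are a little off and sometimes report something else, mostly with a low value. They report only what shows in the picture. A call takes as long as a camera call. They do not tell look-alikes from the thing itself.
- ctrl.search_frame(camera, name): "box" ([centre column, centre row, width, height] in pixels, round what is visible of it).
- ctrl.mark_of(camera, name): "uv" ([column, row] in pixels: a listed point, or the origin of a listed thing).
The state is a dict: "time": time; "joints": joint angles; "joint_velocities": joint speeds; "tau": joint torques, N m; "position": TCP position; "tcp_rot": TCP orientation; "ft_force": force on the tool from outside, world axes, zero at the start; "wrist_torque": the same for the moment, N m; "gripper_width": finger opening in mm; "grasp_force": force on a finger pad.
Only numpy, scipy, OpenCV 4.12 (cv2) and the standard library are available. Lean on these libraries where they do the work, as an engineer would, in place of code of your own. Each camera call takes 0.05 s, during which the arm holds its last target. There are 200 camera calls.

## Working session

There is one attempt and no reset: what is moved stays moved. The work goes in short steps, Python scripts to look and compute and a tool call to move; the robot and the scene stay as the last step left them, time stands still between calls to the robot, and variables do not carry over. Pictures are saved under pics/ and viewed, at most 14 in all, crops included, and the job is handed in when it is done.

Besides the shell and the picture viewer there is one more tool, called as name(argument=value, ...), one argument or row to a line, values as JSON. carry_out: Moves the arm, as the interface text tells. Its arguments: {"type":"object","properties":{"deltas":{"type":"array"},"newtons":{"type":"number"}},"required":["deltas"]}

```bash
mkdir -p pics; cat > h.py <<'E'
import numpy as np, cv2
from station import ctrl
def ray(cam,uv,P=None):
    P=P or ctrl.camera_params(cam); K=np.array(P["K"]);T=np.array(P["camera_from_world"])
    d=np.linalg.inv(K)@[uv[0],uv[1],1]; d=np.array([d[0],-d[1],-d[2]])
    R=T[:3,:3]; return -R.T@T[:3,3], R.T@d
def atz(cam,uv,z,P=None):
    o,d=ray(cam,uv,P); return o+d*(z-o[2])/d[2]
def proj(cam,p,P=None):
    P=P or ctrl.camera_params(cam); K=np.array(P["K"]);T=np.array(P["camera_from_world"])
    c=T[:3,:3]@np.array(p,float)+T[:3,3]; q=K@[c[0],-c[1],-c[2]]; return q[:2]/q[2]
def tri(uvs):
    A=np.zeros((3,3));b=np.zeros(3)
    for cam,uv in uvs:
        o,d=ray(cam,uv); d=d/np.linalg.norm(d); M=np.eye(3)-np.outer(d,d);A+=M;b+=M@o
    return np.linalg.solve(A,b)
E
python3 - <<'E'
from h import *
np.set_printoptions(precision=1,suppress=True)
s=ctrl.state();print(s)
for c in("scene","side","wrist"): print(c,ctrl.camera_params(c)["K"],ray(c,(280,210)))
for c in ("scene","side"):
    cv2.imwrite(f"pics/{c}0.png",ctrl.get_image(c))
    for n,z in (("caddy_foot",0),("front_mark",20),("post_top",205),("level",0),("rest",100),("cup0",139),("driver0",20),("tool_rack",0)):
        for r in ctrl.mark_of(c,n)[:6]: print(c,n,round(r["p"],2),np.array(r["uv"]),atz(c,r["uv"],z))
E
```

```text
{'time': 0.0, 'joints': array([ 0.9,  0.4,  1.3, -0. ,  1.5, -0.2]), 'joint_velocities': array([-0., -0.,  0., -0.,  0.,  0.]), 'tau': array([ -0. , -43.8, -22.5,   0.1,   0. ,  -0. ]), 'position': array([226.5, 500.9, 238.2]), 'tcp_rot': array([-0. ,  0.2,  1. , -0. ]), 'ft_force': array([-0.2, -0.1,  0. ]), 'wrist_torque': array([ 0., -0., -0.]), 'grasp_force': 0.0, 'gripper_width': 88.26348950349427}
scene [[380.3   0.  283.6]
 [  0.  380.3 211.9]
 [  0.    0.    1. ]] (array([1096.9,  547.8,  721.9]), array([-0.6, -0.5, -0.6]))
side [[382.2   0.  276.5]
 [  0.  382.2 207.4]
 [  0.    0.    1. ]] (array([ 134.3, -714.1,  818.2]), array([ 0.4,  0.7, -0.6]))
wrist [[301.4   0.  280.9]
 [  0.  301.4 209.6]
 [  0.    0.    1. ]] (array([162.6, 528.7, 384.9]), array([ 0.2, -0.1, -1. ]))
scene caddy_foot 0.81 [248.8 231.3] [565.6 -96.9   0. ]
scene caddy_foot 0.3 [152.5 211.3] [ 698.2 -392.     0. ]
scene front_mark 0.73 [277.3 182.8] [ 350.7 -185.3   20. ]
scene front_mark 0.72 [298.3 202.8] [388.5 -61.1  20. ]
scene post_top 0.68 [292.4 185.4] [531.8  43.2 205. ]
scene post_top 0.22 [
[... 755 characters left out ...]
.1 -92.5  -0. ]
side caddy_foot 0.25 [229.3 344.4] [ 313.3 -209.8    0. ]
side caddy_foot 0.18 [304.8 218.5] [735.4 103.1   0. ]
side front_mark 0.96 [234.9 283.6] [398.9 -60.4  20. ]
side front_mark 0.6 [325.4 227.4] [754.1  13.1  20. ]
side post_top 0.63 [260.3 192.4] [539.3  53.9 205. ]
side level 0.63 [331.9 376.4] [ 479.9 -395.2    0. ]
side rest 0.61 [274.4 259.9] [ 497.1 -102.4  100. ]
side cup0 0.94 [323.1 222. ] [669.7 -73.3 139. ]
side cup0 0.86 [338.7 235.9] [ 672.4 -141.1  139. ]
side cup0 0.65 [288.7 208.6] [617.2  25.1 139. ]
side cup0 0.57 [302.7 217.1] [631.5 -27.6 139. ]
side driver0 0.81 [255.2 188.5] [656.8 316.3  20. ]
side tool_rack 0.71 [222.8 212.6] [504.6 265.7   0. ]
```

View pics/scene0.png

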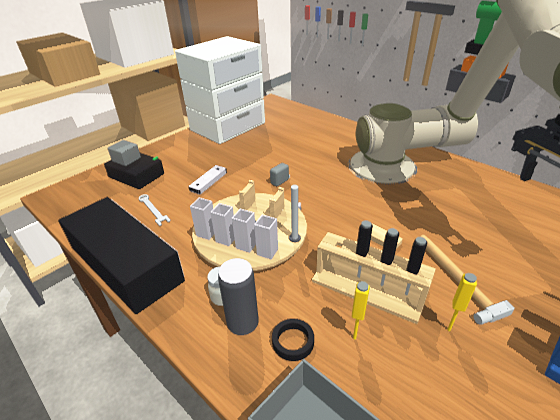

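View pics/side0.png

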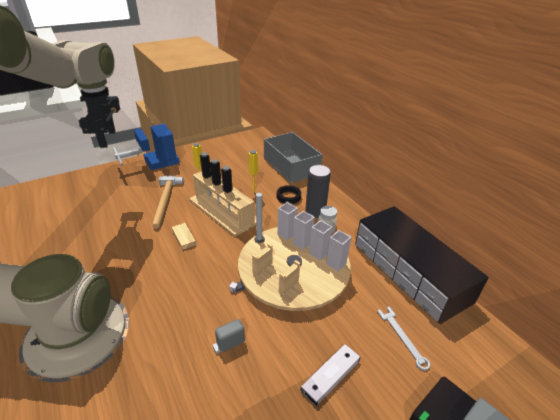

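The scene shows three black drivers in the rack: handles near (365,238), (391,245) and (416,254), with the slot nearest the caddy empty. Two yellow look-alikes stand outside it. The side view shows the pointer at (235,284), the post top at (260,195), and the cups at the back right. I'll fit a model to all detections.

```bash
cat > fit.py <<'E'
from h import *
from scipy.optimize import least_squares
np.set_printoptions(precision=2,suppress=True)
def R(a): return np.array([[np.cos(a),-np.sin(a)],[np.sin(a),np.cos(a)]])
def pts(p):
    # p: axis x,y, foot yaw, caddy angle(cw +)
    c=p[:2]; F=R(p[2]); D=R(p[2]-p[3])
    o={"front_mark":[(*(c+F@[-182,0]),20)],"caddy_foot":[(*c,0)],"post_top":[(*(c+D@[0,-137]),205)],"rest":[(*(c+D@[80,0]),100)],
       "cup0":[(*(c+D@[-75,y]),139) for y in(-93,-31,31,93)]}
    return o
def fit(det,p0):
    def res(p):
        r=[]
        o=pts(p)
        for cam,n,uv in det:
            d=[proj(cam,q)-uv for q in o[n]]; r+=list(min(d,key=lambda e:e@e))
        return np.array(r)
    return least_squares(res,p0,loss="soft_l1"),res
E
python3 - <<'E'
from fit import *
det=[]
for c,L in {"scene":dict(front_mark=[(298.3,202.8)],caddy_foot=[(248.8,231.3)],post_top=[(292.4,185.4)],rest=[(259.1,192)],cup0=[(220.3,208.8),(200.6,204),(262.1,221),(242.4,211.8)]),
 "side":dict(front_mark=[(234.9,283.6)],caddy_foot=[(294.5,273.5)],post_top=[(260.3,192.4)],rest=[(274.4,259.9)],cup0=[(323.1,222),(338.7,235.9),(288.7,208.6),(302.7,217.1)])}.items():
    for n,l in L.items():
        for u in l: det.append((c,n,np.array(u)))
s,res=fit(det,[568,-95,-.2,2.65])
print(s.x,s.cost);print(res(s.x).reshape(-1,2)); print(pts(s.x))
for n in("driver0",):
  for c in("scene","side"):
    ctrl.get_image(c)
    for r in ctrl.search_frame(c,n): print(c,n,r["p"],np.array(r["box"]))
    for r in ctrl.mark_of(c,n): print(c,n,r["p"],np.array(r["uv"]),atz(c,r["uv"],20))
E
```

```text
[575.44 -83.63  -0.13   2.69] 23.853406706665417
[[-0.93  1.22]
 [ 0.68  3.74]
 [ 0.78  0.71]
 [ 1.1  -0.56]
 [-0.14  0.04]
 [-1.04 -0.9 ]
 [ 2.1   0.11]
 [-0.71  3.04]
 [-1.47  0.23]
 [-0.38 -2.55]
 [-0.84  2.  ]
 [ 1.94  1.15]
 [-0.47  4.85]
 [ 2.71  1.28]
 [-0.36 -0.61]
 [ 2.28  0.04]]
{'front_mark': [(np.float64(395.0873175576891), np.float64(-59.1799846722549), 20)], 'caddy_foot': [(np.float64(575.437405228653), np.float64(-83.63087171292575), 0)], 'post_top': [(np.float64(532.8113550028437), np.float64(46.56905087594053), 205)], 'rest': [(np.float64(499.4082533519428), np.float64(-108.52199593237647), 100)], 'cup0': [(np.float64(617.7788032079574), np.float64(28.088446299484957), 139), (np.float64(637.0694244780317), np.float64(-30.834146404965487), 139), (np.float64(656.360045748106), np.float64(-89.75673910941593), 139), (np.float64(675.6506670181803), np.float64(-148.67933181386638), 139)]}
scene driver0 0.94 [359.9 310.2  15.5  61. ]
scene driver0 0.85 [464.6 297.8  27.9  61.4]
scene driver0 0.79 [415.2 264.6  24.9  61.6]
scene driver0 0.65 [248.2 225.8 118.4  89.6]
scene driver0 0.62 [389.8 257.1  19.6  63.9]
scene driver0 0.97 [378.7 281.8] [501.13 290.88  20.  ]
scene driver0 0.97 [355.9 340. ] [669.53 339.54  20.  ]
scene driver0 0.81 [357.3 276. ] [519.45 242.14  20.  ]
scene driver0 0.72 [450.1 327.5] [511.45 471.51  20.  ]
scene driver0 0.7 [405.7 294.8] [494.13 358.3   20.  ]
side driver0 0.82 [254.4 169.1   7.5  44. ]
side driver0 0.8 [205.4 174.4  11.   44.2]
side driver0 0.75 [213.5 173.3  11.2  32. ]
side driver0 0.64 [197.9 155.4  10.1  28.4]
side driver0 0.5 [227.1 181.6   9.1  26.2]
side driver0 0.77 [251.7 187.8] [647.54 326.43  20.  ]
```

```bash
cat >> h.py <<'E'
from scipy.spatial.transform import Rotation as Ro
def pose():
    s=ctrl.state(); q=s["tcp_rot"]; M=Ro.from_quat([q[1],q[2],q[3],q[0]]).as_matrix()
    return np.array(s["position"]),M,s
def yaw():
    p,M,s=pose(); return np.arctan2(M[1,0],M[0,0])
def rel(t,a=None):
    "total shift (mm, tool axes) to world t; turn (deg about tool z) so that tool x is at world angle a mod pi"
    p,M,s=pose(); d=M.T@(np.array(t)-p)
    w=None
    if a is not None:
        w=-(a-yaw()); w=np.degrees((w+np.pi/2)%np.pi-np.pi/2)
    return d/30, None if w is None else w/5
E
python3 - <<'E'
from h import *
np.set_printoptions(precision=2,suppress=True)
print("yaw",np.degrees(yaw()),pose()[1]); print(rel([533,47,250]))
o,d=ray("wrist",(280,210)); p,M,s=pose(); print(M.T@(o-p),M.T@d)
E
```

```text
yaw 155.66056678346493 [[-0.91  0.41 -0.  ]
 [ 0.41  0.91 -0.  ]
 [-0.   -0.   -1.  ]]
(array([-15.54,  -9.58,  -0.37]), None)
[  69.75   -1.23 -146.76] [-0.27 -0.    0.96]
```

carry_out(
  deltas=[
    [0, 0, 0, -0.2, 1],
    [0, 0, 0, -0.2, 1],
    [0, 0, 0, -0.2, 1],
    [0, 0, 0, -0.2, 1],
    [0, 0, 0, -0.2, 1],
    [0, 0, 0, -0.2, 1],
    [0, 0, 0, -0.2, 1],
    [0, 0, 0, -0.2, 1],
    [0, 0, 0, -0.2, 1],
    [0, 0, 0, -0.2, 1],
  ],
  newtons=30,
)

```text
time: 2.03
position: [226.7, 501.1, 299.0]
tcp_rot: [0.0, 0.606, 0.796, -0.0]
ft_force: [-0.1, -0.2, 0.3]
gripper_width: 88.0
grasp_force: 0.0
```

```bash
python3 - <<'E'
from h import *
np.set_printoptions(precision=2,suppress=True)
print("yaw",np.degrees(yaw()),pose()[0]); print(rel([500,230,300],np.radians(100)),rel([533,47,300]))
E
```

```text
yaw 105.4125569653452 [226.67 501.09 299.03]
(array([-11.13,   6.38,  -0.03]), np.float64(1.0825113930690402)) (array([-17.31,   5.82,  -0.03]), None)
```

carry_out(
  deltas=[
    [0, -0.56, 0.32, 0, 0],
    [0, -0.56, 0.32, 0, 0],
    [0, -0.56, 0.32, 0, 0],
    [0, -0.56, 0.32, 0, 0],
    [0, -0.56, 0.32, 0, 0],
    [0, -0.56, 0.32, 0, 0],
    [0, -0.56, 0.32, 0, 0],
    [0, -0.56, 0.32, 0, 0],
    [0, -0.56, 0.32, 0, 0],
    [0, -0.56, 0.32, 0, 0],
  ],
)

```text
time: 2.87
position: [365.0, 364.5, 298.8]
tcp_rot: [0.0, 0.604, 0.797, 0.0]
ft_force: [0.6, -0.6, -0.1]
gripper_width: 88.1
grasp_force: 0.0
```

carry_out(
  deltas=[
    [0, -0.56, 0.32, 0, 0],
    [0, -0.56, 0.32, 0, 0],
    [0, -0.56, 0.32, 0, 0],
    [0, -0.56, 0.32, 0, 0],
    [0, -0.56, 0.32, 0, 0],
    [0, -0.56, 0.32, 0, 0],
    [0, -0.56, 0.32, 0, 0],
    [0, -0.56, 0.32, 0, 0],
    [0, -0.56, 0.32, 0, 0],
    [0, 0, 0, 0, 1],
  ],
)

```text
time: 3.7
position: [490.4, 240.9, 298.3]
tcp_rot: [0.0, 0.639, 0.769, -0.0]
ft_force: [-0.5, -0.6, 0.2]
gripper_width: 88.5
grasp_force: 0.0
```

```bash
python3 - <<'E'
from h import *
np.set_printoptions(precision=1,suppress=True)
print("yaw",np.degrees(yaw()),pose()[0])
P=ctrl.camera_params("wrist");im=ctrl.get_image("wrist");cv2.imwrite("pics/w1.png",im)
for r in ctrl.search_frame("wrist","driver0"): print(r["p"],np.array(r["box"]))
for n,z in(("driver0",20),("post_top",205),("tool_rack",0)):
  for r in ctrl.mark_of("wrist",n): print(n,r["p"],np.array(r["uv"]),atz("wrist",r["uv"],z,P))
E
```

```text
yaw 100.52774712786591 [490.4 240.9 298.3]
0.87 [307.8 199.5  32.6  37. ]
0.73 [308.6  70.7  38.1  43.6]
0.7 [446.9 140.9  86.6  36.2]
0.67 [308.3 140.3  34.2  30.4]
0.55 [287.  329.1 208.   84.7]
driver0 0.98 [407.7 133.7] [649.6 328.3  20. ]
driver0 0.9 [300.1 179.6] [517.5 239.4  20. ]
driver0 0.88 [299.6 131.8] [503.7 303.9  20. ]
driver0 0.59 [298.1  88.4] [490.8 357.7  20. ]
driver0 0.36 [323.8   0. ] [501.8 462.6  20. ]
tool_rack 0.74 [295.7 157.4] [506.5 267.1   0. ]
tool_rack 0.67 [351.2 374.9] [681.7 -97.8  -0. ]
```

View pics/w1.png

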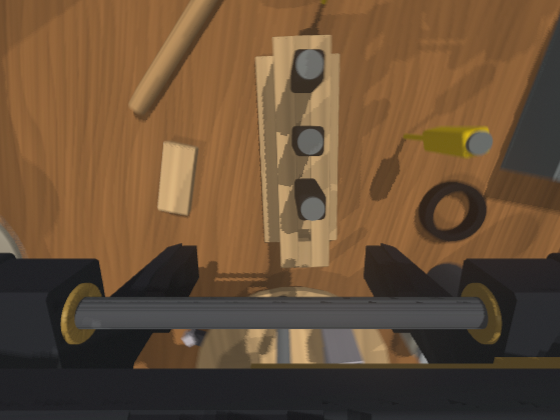

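The wrist view shows the grey driver end caps at (312,209), (310,141) and (309,65), with the rack's near slot empty. A yellow decoy lies outside at (480,143).

```bash
python3 - <<'E'
from h import *
np.set_printoptions(precision=1,suppress=True)
T=[atz("wrist",u,185) for u in((313,209),(310.5,141.5),(309.5,65))]
for t in T: print(t)
# shelf corners z=100: (273,38),(330,36),(327,266),(281,267)
for u in ((273,38),(330,36),(327,266),(281,267)): print(atz("wrist",u,100))
d=T[2]-T[0];print(np.degrees(np.arctan2(d[1],d[0])),np.linalg.norm(d))
for u in T: print([proj(c,u) for c in("scene","side")])
print(rel([533,46.5,300]),rel([533,46.5,180]))
E
```

```text
[516.2 244.7 185. ]
[501.4 302.1 185. ]
[488.  359.7 185. ]
[450.3 393.6 100. ]
[507.4 406.3 100. ]
[563.1 153.8 100. ]
[506.6 141.7 100. ]
103.74632314420649 118.45350448658643
[array([366.6, 224.1]), array([225. , 168.7])]
[array([393.7, 232.2]), array([213.5, 161.5])]
[array([422.1, 241.2]), array([203. , 154.6])]
(array([-6.7,  0.2, -0. ]), None) (array([-6.7,  0.2,  4. ]), None)
```

carry_out(
  deltas=[
    [0, -0.65, 0.02, 0, 0],
    [0, -0.65, 0.02, 0, 0],
    [0, -0.65, 0.02, 0, 0],
    [0, -0.65, 0.02, 0, 0],
    [0, -0.65, 0.02, 0, 0],
    [0, -0.65, 0.02, 0, 0],
    [0, -0.65, 0.02, 0, 0],
    [0, -0.65, 0.02, 0, 0],
    [0, -0.65, 0.02, 0, 0],
    [0, 0, 0, 0, 0],
  ],
)

```text
time: 4.78
position: [526.6, 69.6, 298.7]
tcp_rot: [0.0, 0.639, 0.77, -0.0]
ft_force: [0.1, -0.1, -0.1]
gripper_width: 88.3
grasp_force: 0.0
```

```bash
python3 - <<'E'
from h import *
np.set_printoptions(precision=2,suppress=True)
print("yaw",np.degrees(yaw()),pose()[0])
P=ctrl.camera_params("wrist");im=ctrl.get_image("wrist");cv2.imwrite("pics/w2.png",im)
for n,z in(("post_top",205),("caddy_foot",0),("cup0",139),("front_mark",20),("rest",100)):
  for r in ctrl.mark_of("wrist",n): print(n,r["p"],np.array(r["uv"]),atz("wrist",r["uv"],z,P))
E
```

```text
yaw 100.63474976496992 [526.63  69.57 298.67]
post_top 0.96 [276.3 234.6] [525.65  48.08 205.  ]
caddy_foot 0.59 [295.1 270.2] [577.55 -82.67   0.  ]
cup0 0.91 [359.  241.3] [618.96  32.59 139.  ]
cup0 0.87 [361.1 295.1] [638.03 -31.08 139.  ]
cup0 0.76 [361.2 339.4] [653.44 -89.32 139.  ]
front_mark 0.62 [177.3 240. ] [390.08 -56.25  20.  ]
```

View pics/w2.png

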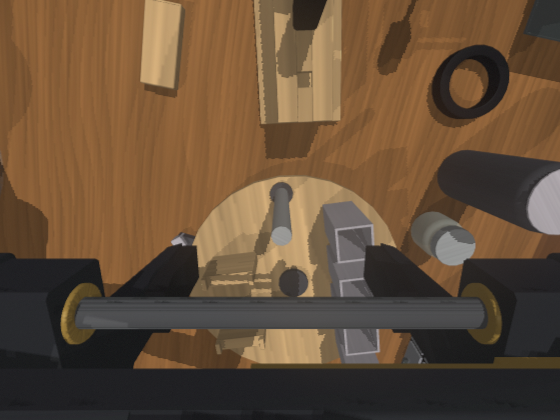

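The post top shows at (283,236), with the near cup mouth at about (351,243), the hub at (294,282) and the pointer at (182,241). I'll refit with this view added.

```bash
python3 - <<'E'
from fit import *
det=[]
for c,L in {"wrist":dict(front_mark=[(178,240)],post_top=[(283,236)],caddy_foot=[(295.1,270.2)],cup0=[(354,244),(360,295)]),"scene":dict(front_mark=[(298.3,202.8)],caddy_foot=[(248.8,231.3)],post_top=[(292.4,185.4)],rest=[(259.1,192)],cup0=[(220.3,208.8),(200.6,204),(262.1,221),(242.4,211.8)]),
 "side":dict(front_mark=[(234.9,283.6)],caddy_foot=[(294.5,273.5)],post_top=[(260.3,192.4)],rest=[(274.4,259.9)],cup0=[(323.1,222),(338.7,235.9),(288.7,208.6),(302.7,217.1)])}.items():
    for n,l in L.items():
        for u in l: det.append((c,n,np.array(u)))
s,res=fit(det,[568,-95,-.2,2.65])
print(s.x);print(res(s.x).reshape(-1,2)[:5]); print(pts(s.x)["post_top"],atz("wrist",(283,236),205))
print(rel([*atz("wrist",(283,236),205)[:2],180],np.radians(100.6)))
E
```

```text
Traceback (most recent call last):
  File "fit.py", line 18, in fit
    return least_squares(res,p0,loss="soft_l1"),res
           ~~~~~~~~~~~~~^^^^^^^^^^^^^^^^^^^^^^^
  File "fit.py", line 16, in res
    d=[proj(cam,q)-uv for q in o[n]]; r+=list(min(d,key=lambda e:e@e))
       ~~~~^^^^^^^
  File "h.py", line 10, in proj
    P=P or ctrl.camera_params(cam); K=np.array(P["K"]);T=np.array(P["camera_from_world"])
           ~~~~~~~~~~~~~~~~~~^^^^^
ValueError: time passes only in moves, steps and waits
```

```bash
cat >> h.py <<'E'
import functools
@functools.lru_cache(None)
def _cp(c): return ctrl.camera_params(c)
def fresh(): _cp.cache_clear()
_ray,_proj=ray,proj
def ray(cam,uv,P=None): return _ray(cam,uv,P or _cp(cam))
def proj(cam,p,P=None): return _proj(cam,p,P or _cp(cam))
E
cat > f2.py <<'E'
from fit import *
det=[]
for c,L in {"wrist":dict(front_mark=[(178,240)],post_top=[(283,236)],caddy_foot=[(295.1,270.2)],cup0=[(354,244),(360,295)]),"scene":dict(front_mark=[(298.3,202.8)],caddy_foot=[(248.8,231.3)],post_top=[(292.4,185.4)],rest=[(259.1,192)],cup0=[(220.3,208.8),(200.6,204),(262.1,221),(242.4,211.8)]),
 "side":dict(front_mark=[(234.9,283.6)],caddy_foot=[(294.5,273.5)],post_top=[(260.3,192.4)],rest=[(274.4,259.9)],cup0=[(323.1,222),(338.7,235.9),(288.7,208.6),(302.7,217.1)])}.items():
    for n,l in L.items():
        for u in l: det.append((c,n,np.array(u)))
s,res=fit(det,[568,-95,-.2,2.65])
print(s.x);print(res(s.x).reshape(-1,2)[:5]); print(pts(s.x)["post_top"],atz("wrist",(283,236),205))
print(rel([*atz("wrist",(283,236),205)[:2],180],np.radians(100.6)))
E
python3 f2.py
```

```text
[574.64 -80.76  -0.14   2.68]
[[ 2.27  1.91]
 [ 0.14  1.94]
 [-1.74  0.51]
 [ 2.08  0.92]
 [-0.26 -0.22]]
[(np.float64(531.3179750527715), np.float64(49.213583765032766), 205)] [530.87  50.92 205.  ]
(array([-0.74,  0.03,  3.96]), np.float64(0.03228406133365502))
```

carry_out(
  deltas=[
    [0, -0.25, 0.01, 0, 0],
    [0, -0.25, 0.01, 0, 0],
    [0, -0.24, 0.01, 0.2, 0],
    [0, 0, 0, 0.6, 0],
    [0, 0, 0, 0.7, 0],
    [0, 0, 0, 0.7, 0],
    [0, 0, 0, 0.7, 0],
    [0, 0, 0, 0.7, 0],
    [0, 0, 0, 0.4, 0],
    [0, 0, 0, 0, 0],
  ],
)

```text
time: 5.92
position: [530.1, 49.4, 175.9]
tcp_rot: [-0.002, 0.639, 0.77, -0.001]
ft_force: [-0.3, 0.3, -0.5]
gripper_width: 88.1
grasp_force: 0.0
```

carry_out(
  deltas=[
    [1, 0, 0, 0, 0],
    [1, 0, 0, 0, 0],
    [1, 0, 0, 0, 0],
    [1, 0, 0, 0, 0],
    [1, 0, 0, 0, 0],
    [1, 0, 0, 0, 0],
    [1, 0, 0, 0, 0],
    [1, 0, 0, 0, 0],
    [1, 0, 0, 0, 0],
    [1, 0, 0, 0, 0],
  ],
  newtons=30,
)

```text
time: 6.75
position: [531.2, 49.9, 178.8]
tcp_rot: [-0.0, 0.638, 0.77, 0.0]
ft_force: [-0.3, -0.3, -0.8]
gripper_width: 23.6
grasp_force: 0.0
```

```bash
cat > arc.py <<'E'
from h import *
import sys
# arc rows: from angle a0 to a1 (world deg about axis), n rows, fixed tool yaw
np.set_printoptions(precision=2,suppress=True)
cx,cy,r,a1,n=map(float,sys.argv[1:6]); p,M,s=pose()
a0=np.arctan2(p[1]-cy,p[0]-cx); print("a0",np.degrees(a0),"r",np.hypot(p[1]-cy,p[0]-cx),"yaw",np.degrees(yaw()),p,s["ft_force"])
a1=np.radians(a1)
if abs(a0-a1)>np.pi*1.05: a0+=2*np.pi*np.sign(a1-a0)
A=np.linspace(a0,a1,int(n)+1); X=np.c_[cx+r*np.cos(A),cy+r*np.sin(A),0*A+p[2]]; X[0]=p
D=(np.diff(X,axis=0)@M)/30
for i,d in enumerate(D): print(f"[1, {d[0]:.2f}, {d[1]:.2f}, 0, 0]",end=", " if i%10<9 else "\n")
E
python3 arc.py 574.6 -80.8 137 261.9 40
```

```text
a0 108.36109474498764 r 137.70812936248092 yaw 100.66334219401905 [531.22  49.9  178.75] [-0.29 -0.31 -0.79]
[1, -0.07, -0.30, 0, 0], [1, -0.07, -0.30, 0, 0], [1, -0.09, -0.29, 0, 0], [1, -0.11, -0.29, 0, 0], [1, -0.13, -0.28, 0, 0], [1, -0.15, -0.27, 0, 0], [1, -0.17, -0.26, 0, 0], [1, -0.18, -0.25, 0, 0], [1, -0.20, -0.23, 0, 0], [1, -0.21, -0.22, 0, 0]
[1, -0.23, -0.20, 0, 0], [1, -0.24, -0.19, 0, 0], [1, -0.25, -0.17, 0, 0], [1, -0.26, -0.16, 0, 0], [1, -0.27, -0.14, 0, 0], [1, -0.28, -0.12, 0, 0], [1, -0.29, -0.10, 0, 0], [1, -0.30, -0.08, 0, 0], [1, -0.30, -0.06, 0, 0], [1, -0.30, -0.04, 0, 0]
[1, -0.31, -0.02, 0, 0], [1, -0.31, 0.00, 0, 0], [1, -0.31, 0.02, 0, 0], [1, -0.30, 0.04, 0, 0], [1, -0.30, 0.06, 0, 0], [1, -0.29, 0.08, 0, 0], [1, -0.29, 0.10, 0, 0], [1, -0.28, 0.12, 0, 0], [1, -0.27, 0.14, 0, 0], [1, -0.26, 0.16, 0, 0]
[1, -0.25, 0.17, 0, 0], [1, -0.24, 0.19, 0, 0], [1, -0.23, 0.21, 0, 0], [1, -0.21, 0.22, 0, 0], [1, -0.20, 0.23, 0, 0], [1, -0.18, 0.25, 0, 0], [1, -0.16, 0.26, 0, 0], [1, -0.15, 0.27, 0, 0], [1, -0.13, 0.28, 0, 0], [1, -0.11, 0.29, 0, 0]
```

carry_out(
  deltas=[
    [1, 0, 0, 0, 0],
    [1, 0, 0, 0, 0],
    [1, 0, 0, 0, 0],
    [1, -0.07, -0.3, 0, 0],
    [1, -0.07, -0.3, 0, 0],
    [1, -0.09, -0.29, 0, 0],
    [1, -0.11, -0.29, 0, 0],
    [1, -0.13, -0.28, 0, 0],
    [1, -0.15, -0.27, 0, 0],
    [1, -0.17, -0.26, 0, 0],
  ],
)

```text
time: 7.58
position: [476.4, 14.9, 179.0]
tcp_rot: [0.0, 0.638, 0.77, 0.0]
ft_force: [3.1, 1.5, 1.2]
gripper_width: 17.2
grasp_force: 30.0
```

carry_out(
  deltas=[
    [1, -0.18, -0.25, 0, 0],
    [1, -0.2, -0.23, 0, 0],
    [1, -0.21, -0.22, 0, 0],
    [1, -0.23, -0.2, 0, 0],
    [1, -0.24, -0.19, 0, 0],
    [1, -0.25, -0.17, 0, 0],
    [1, -0.26, -0.16, 0, 0],
    [1, -0.27, -0.14, 0, 0],
    [1, -0.28, -0.12, 0, 0],
    [1, 0, 0, 0, 0],
  ],
)

```text
time: 8.42
position: [439.2, -58.2, 179.1]
tcp_rot: [0.001, 0.639, 0.769, -0.0]
ft_force: [1.2, -2.4, 4.6]
gripper_width: 17.4
grasp_force: 30.0
```

```bash
python3 arc.py 574.6 -80.8 137 261.9 24
```

```text
a0 170.5262433151062 r 137.28101928553312 yaw 100.6067596468395 [439.19 -58.2  179.08] [ 1.21 -2.41  4.61]
[1, -0.29, -0.09, 0, 0], [1, -0.29, -0.08, 0, 0], [1, -0.30, -0.06, 0, 0], [1, -0.30, -0.04, 0, 0], [1, -0.30, -0.02, 0, 0], [1, -0.30, 0.00, 0, 0], [1, -0.30, 0.02, 0, 0], [1, -0.30, 0.04, 0, 0], [1, -0.30, 0.06, 0, 0], [1, -0.29, 0.08, 0, 0]
[1, -0.29, 0.10, 0, 0], [1, -0.28, 0.12, 0, 0], [1, -0.27, 0.14, 0, 0], [1, -0.26, 0.16, 0, 0], [1, -0.25, 0.17, 0, 0], [1, -0.24, 0.19, 0, 0], [1, -0.22, 0.21, 0, 0], [1, -0.21, 0.22, 0, 0], [1, -0.19, 0.23, 0, 0], [1, -0.18, 0.25, 0, 0]
[1, -0.16, 0.26, 0, 0], [1, -0.14, 0.27, 0, 0], [1, -0.13, 0.28, 0, 0], [1, -0.11, 0.28, 0, 0],
```

carry_out(
  deltas=[
    [1, -0.29, -0.09, 0, 0],
    [1, -0.29, -0.08, 0, 0],
    [1, -0.3, -0.06, 0, 0],
    [1, -0.3, -0.04, 0, 0],
    [1, -0.3, -0.02, 0, 0],
    [1, -0.3, 0, 0, 0],
    [1, -0.3, 0.02, 0, 0],
    [1, -0.3, 0.04, 0, 0],
    [1, -0.3, 0.06, 0, 0],
    [1, -0.29, 0.08, 0, 0],
  ],
)

```text
time: 9.25
position: [450.2, -145.5, 178.9]
tcp_rot: [-0.002, 0.638, 0.77, -0.003]
ft_force: [-14.2, -2.2, 14.1]
gripper_width: 16.8
grasp_force: 30.0
```

carry_out(
  deltas=[
    [1, -0.29, 0.1, 0, 0],
    [1, -0.28, 0.12, 0, 0],
    [1, -0.27, 0.14, 0, 0],
    [1, -0.26, 0.16, 0, 0],
    [1, -0.25, 0.17, 0, 0],
    [1, -0.24, 0.19, 0, 0],
    [1, -0.22, 0.21, 0, 0],
    [1, -0.21, 0.22, 0, 0],
    [1, 0, 0, 0, 0],
    [1, 0, 0, 0, 0],
  ],
)

```text
time: 10.08
position: [498.3, -205.3, 179.0]
tcp_rot: [0.001, 0.64, 0.769, -0.009]
ft_force: [-27.1, -37.6, 7.9]
gripper_width: 14.8
grasp_force: 33.9
```

```bash
python3 arc.py 574.6 -80.8 137 261.9 7
```

```text
a0 -121.49045131224412 r 146.04558081798595 yaw 100.48504352812822 [ 498.31 -205.34  179.02] [-27.12 -37.56   7.93]
[1, 0.05, 0.40, 0, 0], [1, -0.16, 0.21, 0, 0], [1, -0.15, 0.22, 0, 0], [1, -0.13, 0.23, 0, 0], [1, -0.12, 0.24, 0, 0], [1, -0.11, 0.24, 0, 0], [1, -0.09, 0.25, 0, 0],
```

```bash
python3 - <<'E'
from fit import *
for c in ("scene","side"):
    im=ctrl.get_image(c); cv2.imwrite(f"pics/{c}1.png",im)
    for n,z in(("post_top",205),("caddy_foot",0),("cup0",139),("front_mark",20),("rest",100)):
      for r in ctrl.mark_of(c,n): print(c,n,round(r["p"],2),np.array(r["uv"]),atz(c,r["uv"],z))
a=cv2.imread("pics/scene1.png")[130:300,130:340];b=cv2.imread("pics/side1.png")[130:340,180:390]
a=cv2.resize(a,(400,324));b=cv2.resize(b,(400,400));h=np.zeros((400,800,3),np.uint8);h[:324,:400]=a;h[:,400:]=b;cv2.imwrite("pics/c1.png",h)
E
```

```text
scene post_top 0.81 [235.4 153.4] [ 517.45 -178.07  205.  ]
scene post_top 0.51 [292.8 342.5] [849.72 325.23 205.  ]
scene caddy_foot 0.75 [250.9 232.9] [566.38 -87.26   0.  ]
scene caddy_foot 0.63 [215.4 212.5] [ 572.94 -238.69    0.  ]
scene cup0 0.98 [282.8 209.4] [554.68  30.84 139.  ]
scene cup0 0.92 [271.2 180.4] [479.57 -81.97 139.  ]
scene cup0 0.91 [276.7 199.9] [535.65  -8.08 139.  ]
scene cup0 0.82 [269.3 172.3] [ 453.07 -115.12  139.  ]
scene cup0 0.51 [359.2 275.1] [612.77 295.48 139.  ]
scene front_mark 0.69 [302.3 204. ] [385.13 -47.89  20.  ]
scene front_mark 0.37 [404.  290.4] [484.99 348.97  20.  ]
scene rest 0.31 [357.7 276.6] [586.14 278.59 100.  ]
side post_top 0.81 [293.5 250.6] [ 497.33 -187.2   205.  ]
side post_top 0.64 [229.6 343. ] [ 270.12 -333.82  205.  ]
side caddy_foot 0.58 [326.1 247.7] [714.37 -49.01   0.  ]
side caddy_foot 0.57 [295.  273.2] [573.01 -92.26   0.  ]
side cup0 0.97 [269.1 221.5] [538.41   0.98 139.  ]
side cup0 0.85 [266.6 256.8] [ 465.64 -116.86  139.  ]
side cup0 0.78 [267.5 239.8] [498.01 -62.93 139.  ]
side cup0 0.58 [270.5 211.6] [563.69  38.1  139.  ]
side front_mark 0.77 [234.4 284.4] [396.53 -62.3   20.  ]
side rest 0.94 [322.  243.8] [ 642.71 -112.14  100.  ]
```

View pics/c1.png

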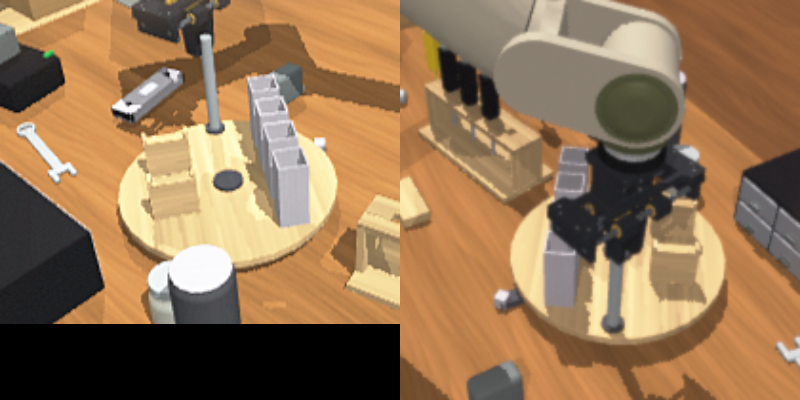

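The cups are about 25° short of the front. The post strains outward against my circle, so my estimate of the axis is off by some mm. I'll release, look from above and refit.

carry_out(
  deltas=[
    [0, 0, 0, 0, 0],
    [0, 0, 0, 0, 0],
    [0, 0, 0, 0, 0],
    [0, 0, 0, 0, 0],
    [0, 0, 0, 0, 0],
    [0, 0, 0, -0.4, 0],
    [0, 0, 0, -0.9, 0],
    [0, 0, 0, -0.9, 0],
    [0, 0, 0, -0.9, 0],
    [0, 0, 0, -0.9, 0],
  ],
)

```text
time: 11.52
position: [502.2, -196.5, 299.4]
tcp_rot: [-0.001, 0.638, 0.77, -0.0]
ft_force: [0.6, 0.5, 0.0]
gripper_width: 79.4
grasp_force: 0.0
```

carry_out(
  deltas=[
    [0, 0, 0, 0, 0],
    [0, 0, 0, 0, 0],
    [0, 0, 0, 0, 0],
    [0, 0, 0, 0, 0],
    [0, 0, 0, 0, 0],
    [0, 0, 0, 0, 0],
    [0, 0, 0, 0, 0],
    [0, 0, 0, 0, 0],
    [0, 0, 0, 0, 0],
    [0, 0, 0, 0, 0],
  ],
)

```text
time: 12.35
position: [502.8, -196.6, 298.7]
tcp_rot: [-0.0, 0.638, 0.77, -0.0]
ft_force: [0.8, -0.7, 0.0]
gripper_width: 88.5
grasp_force: 0.0
```

```bash
python3 - <<'E'
from fit import *
P=ctrl.camera_params("wrist");p,M,s=pose();print(p,np.degrees(yaw()));im=ctrl.get_image("wrist");cv2.imwrite("pics/w3.png",im)
det=[]
for c in ("wrist","scene","side"):
    if c!="wrist": ctrl.get_image(c)
    for n,z in(("post_top",205),("caddy_foot",0),("cup0",139),("front_mark",20),("rest",100)):
      for r in ctrl.mark_of(c,n)[:4 if n=="cup0" else 2]:
        if r["p"]<.5: continue
        q=atz(c,r["uv"],z,P if c=="wrist" else None); print(c,n,round(r["p"],2),np.array(r["uv"]),q)
E
```

```text
[ 502.81 -196.61  298.69] 100.66202663655473
wrist post_top 0.75 [268.3 199.4] [ 489.86 -189.03  205.  ]
wrist caddy_foot 0.62 [217.5  57.2] [389.26 -58.75   0.  ]
wrist caddy_foot 0.59 [345.6 100.5] [571.75 -80.41   0.  ]
wrist cup0 0.7 [250.5  96.4] [ 455.81 -108.82  139.  ]
wrist cup0 0.57 [302.6  48.6] [496.35 -59.27 139.  ]
wrist front_mark 0.95 [217.   53.4] [392.56 -57.64  20.  ]
wrist rest 0.95 [406.2 151.4] [ 633.53 -131.49  100.  ]
scene post_top 0.72 [241.3 151.5] [ 499.76 -173.5   205.  ]
scene caddy_foot 0.57 [248.4 230.7] [564.51 -99.7    0.  ]
scene cup0 0.9 [276.5 201.2] [540.07  -4.61 139.  ]
scene cup0 0.88 [268.9 183.4] [494.36 -76.45 139.  ]
scene cup0 0.78 [267.8 173.9] [ 461.91 -112.46  139.  ]
scene cup0 0.66 [277.4 214.5] [578.38  34.63 139.  ]
scene front_mark 0.68 [300.3 202.4] [382.94 -57.8   20.  ]
scene rest 0.8 [218.  212.5] [ 640.97 -124.5   100.  ]
scene rest 0.7 [277.2 180.9] [ 428.63 -108.83  100.  ]
side post_top 0.86 [292.2 250. ] [ 495.75 -184.07  205.  ]
side post_top 0.61 [228.6 213.7] [423.03   8.92 205.  ]
side caddy_foot 0.73 [296.2 272.3] [577.9  -90.98   0.  ]
side cup0 0.89 [262.7 254.1] [ 461.66 -103.75  139.  ]
side cup0 0.81 [273.4 210.3] [574.04  39.4  139.  ]
side cup0 0.77 [272.2 221. ] [547.07  -1.26 139.  ]
side cup0 0.69 [268.9 240.9] [499.16 -68.43 139.  ]
side front_mark 0.7 [231.5 284.1] [390.12 -57.53  20.  ]
side rest 0.78 [324.6 250.3] [ 633.91 -136.63  100.  ]
```

View pics/w3.png

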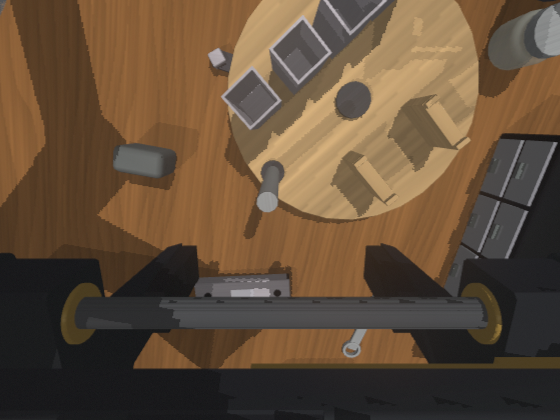

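From above, the post top is at (267,202), the hub at (353,100), the cup mouths at (251,98) and (301,50), the pointer at (217,58), and the rest posts near (378,177) and (448,121).

```bash
cat > f3.py <<'E'
from fit import *
np.set_printoptions(precision=2,suppress=True)
det=[]
for c,L in {"wrist":dict(front_mark=[(217,58)],post_top=[(267,202)],cup0=[(251,98),(301,50)]),"scene":dict(front_mark=[(300.3,202.4)],caddy_foot=[(248.4,230.7)],post_top=[(238,151.5)],rest=[(218,212.5)],cup0=[(276.5,201.2),(268.9,183.4),(267.8,173.9),(277.4,214.5)]),
 "side":dict(front_mark=[(233,284.1)],caddy_foot=[(295.5,272.3)],post_top=[(292.2,250)],rest=[(323,248.3)],cup0=[(262.7,254.1),(273.4,210.3),(272.2,221),(268.9,240.9)])}.items():
    for n,l in L.items():
        for u in l: det.append((c,n,np.array(u)))
for cams in (("wrist","scene","side"),("wrist",),("scene","side")):
    s,res=fit([d for d in det if d[0] in cams],[570,-88,-.16,.4])
    print(cams,s.x,np.abs(res(s.x)).max(),np.array(pts(s.x)["post_top"][0]))
for u,z in (((267,202),205),((353,100),39),((271,168),37),((251,98),139),((301,50),139),((217,58),20)): print(atz("wrist",u,z))
E
python3 f3.py
```

```text
('wrist', 'scene', 'side') [574.09 -83.37  -0.11   0.55] 4.139917643095089 [ 489.44 -191.09  205.  ]
('wrist',) [573.38 -82.91  -0.11   0.55] 0.6436539756760098 [ 489.12 -190.93  205.  ]
('scene', 'side') [577.38 -82.26  -0.13   0.53] 4.89160529543264 [ 493.31 -190.43  205.  ]
[ 489.2  -191.42  205.  ]
[573.65 -82.4   39.  ]
[ 486.36 -186.94   37.  ]
[ 456.52 -110.16  139.  ]
[495.16 -60.68 139.  ]
[393.26 -62.98  20.  ]
```

```bash
python3 - <<'E'
from h import *
np.set_printoptions(precision=2,suppress=True)
print(rel([489.2,-191.2,180],np.radians(68)))
E
```

```text
(array([ 0.26, -0.41,  3.96]), np.float64(6.532051214345588))
```

carry_out(
  deltas=[
    [0, 0.13, -0.2, 0, 0],
    [0, 0.13, -0.21, 0, 0],
    [0, 0, 0, 0, 0.82],
    [0, 0, 0, 0, 0.82],
    [0, 0, 0, 0, 0.82],
    [0, 0, 0, 0, 0.82],
    [0, 0, 0, 0, 0.82],
    [0, 0, 0, 0, 0.82],
    [0, 0, 0, 0, 0.8],
    [0, 0, 0, 0, 0.8],
  ],
)

```text
time: 14.08
position: [488.7, -190.9, 298.9]
tcp_rot: [0.0, 0.83, 0.558, 0.0]
ft_force: [-0.1, 0.7, 0.5]
gripper_width: 88.4
grasp_force: 0.0
```

carry_out(
  deltas=[
    [0, 0, 0, 0.7, 0],
    [0, 0, 0, 0.9, 0],
    [0, 0, 0, 0.9, 0],
    [0, 0, 0, 0.9, 0],
    [0, 0, 0, 0.55, 0],
    [0.5, 0, 0, 0, 0],
    [0.7, 0, 0, 0, 0],
    [1, 0, 0, 0, 0],
    [1, 0, 0, 0, 0],
    [1, 0, 0, 0, 0],
  ],
  newtons=50,
)

```text
time: 14.92
position: [489.6, -191.5, 181.5]
tcp_rot: [0.001, 0.829, 0.56, 0.0]
ft_force: [-0.2, 0.7, -0.2]
gripper_width: 57.2
grasp_force: 0.0
```

carry_out(
  deltas=[
    [1, 0, 0, 0, 0],
    [1, 0, 0, 0, 0],
    [1, 0, 0, 0, 0],
    [1, 0, 0, 0, 0],
    [1, 0, 0, 0, 0],
    [1, 0, 0, 0, 0],
    [1, 0, 0, 0, 0],
    [1, 0, 0, 0, 0],
    [1, 0, 0, 0, 0],
    [1, 0, 0, 0, 0],
  ],
)

```text
time: 15.75
position: [489.3, -191.2, 180.2]
tcp_rot: [-0.0, 0.829, 0.56, 0.0]
ft_force: [0.1, -0.7, 0.1]
gripper_width: 17.1
grasp_force: 50.0
```

```bash
python3 arc.py 573.4 -82.9 137 264 14
```

```text
a0 -127.8197336905527 r 137.1098160300001 yaw 68.06169127478293 [ 489.33 -191.21  180.22] [ 0.07 -0.67  0.07]
[1, -0.04, 0.18, 0, 0], [1, -0.04, 0.18, 0, 0], [1, -0.03, 0.18, 0, 0], [1, -0.02, 0.18, 0, 0], [1, -0.02, 0.18, 0, 0], [1, -0.01, 0.18, 0, 0], [1, -0.00, 0.18, 0, 0], [1, 0.00, 0.18, 0, 0], [1, 0.01, 0.18, 0, 0], [1, 0.02, 0.18, 0, 0]
[1, 0.03, 0.18, 0, 0], [1, 0.03, 0.18, 0, 0], [1, 0.04, 0.18, 0, 0], [1, 0.05, 0.18, 0, 0],
```

carry_out(
  deltas=[
    [1, -0.04, 0.18, 0, 0],
    [1, -0.04, 0.18, 0, 0],
    [1, -0.03, 0.18, 0, 0],
    [1, -0.02, 0.18, 0, 0],
    [1, -0.02, 0.18, 0, 0],
    [1, -0.01, 0.18, 0, 0],
    [1, 0, 0.18, 0, 0],
    [1, 0, 0.18, 0, 0],
    [1, 0.01, 0.18, 0, 0],
    [1, 0.02, 0.18, 0, 0],
  ],
)

```text
time: 16.58
position: [535.8, -216.2, 180.3]
tcp_rot: [-0.002, 0.829, 0.56, -0.003]
ft_force: [-20.6, -3.1, 9.0]
gripper_width: 16.9
grasp_force: 50.0
```

carry_out(
  deltas=[
    [1, 0.03, 0.18, 0, 0],
    [1, 0.03, 0.18, 0, 0],
    [1, 0.04, 0.18, 0, 0],
    [1, 0.05, 0.18, 0, 0],
    [1, 0, 0, 0, 0],
    [1, 0, 0, 0, 0],
    [1, 0, 0, 0, 0],
    [1, 0, 0, 0, 0],
    [1, 0, 0, 0, 0],
    [1, 0, 0, 0, 0],
  ],
)

```text
time: 17.42
position: [559.6, -219.9, 180.4]
tcp_rot: [0.0, 0.829, 0.56, -0.001]
ft_force: [-4.0, -3.0, 3.8]
gripper_width: 16.5
grasp_force: 50.0
```

```bash
python3 arc.py 573.4 -82.9 137 264 2; python3 - <<'E'
from fit import *
for c in ("scene","side"):
    ctrl.get_image(c)
    for n,z in(("cup0",139),("front_mark",20),("rest",100)):
      for r in ctrl.mark_of(c,n)[:4]: print(c,n,round(r["p"],2),np.array(r["uv"]),atz(c,r["uv"],z))
E
```

```text
a0 -95.76786019445058 r 137.71563584854553 yaw 68.07479551572877 [ 559.56 -219.92  180.36] [-3.98 -2.96  3.77]
[1, 0.02, -0.02, 0, 0], [1, -0.00, -0.01, 0, 0], scene cup0 0.68 [258.  179.4] [ 499.96 -113.37  139.  ]
scene cup0 0.68 [278.7 189.7] [498.77 -35.54 139.  ]
scene cup0 0.6 [249. 171.] [ 486.17 -164.4   139.  ]
scene cup0 0.59 [289.4 199.5] [512.91  15.54 139.  ]
scene front_mark 0.19 [289.2 198.1] [388.62 -98.52  20.  ]
scene rest 0.56 [219.9 220.1] [658.22 -96.11 100.  ]
side cup0 0.94 [257.5 221.3] [510.48  17.23 139.  ]
side cup0 0.64 [286.4 266.1] [ 492.51 -168.06  139.  ]
side cup0 0.6 [275.8 250. ] [ 497.95 -106.82  139.  ]
side cup0 0.58 [265.7 231.8] [509.19 -32.66 139.  ]
side front_mark 0.7 [231.2 281.4] [393.42 -48.38  20.  ]
side front_mark 0.48 [330.9 388.9] [ 452.99 -424.34   20.  ]
side rest 0.91 [320.4 237.3] [654.33 -88.03 100.  ]
```

carry_out(
  deltas=[
    [0, 0, 0, 0, 0],
    [0, 0, 0, 0, 0],
    [0, 0, 0, 0, 0],
    [0, 0, 0, 0, 0],
    [0, 0, 0, 0, 0],
    [0, 0, 0, -0.4, 0],
    [0, 0, 0, -0.9, 0],
    [0, 0, 0, -0.9, 0],
    [0, 0, 0, -0.9, 0],
    [0, 0, 0, -0.9, 0],
  ],
)

```text
time: 18.65
position: [559.6, -218.7, 301.6]
tcp_rot: [0.0, 0.829, 0.56, 0.0]
ft_force: [1.0, 0.4, 0.3]
gripper_width: 81.3
grasp_force: 0.0
```

carry_out(
  deltas=[
    [0, 0, 0, -0.5, -0.8],
    [0, 0, 0, -0.5, -0.8],
    [0, 0, 0, -0.5, -0.8],
    [0, 0, 0, -0.5, -0.8],
    [0, 0, 0, -0.3, -0.8],
    [0, 0, 0, 0, -0.8],
    [0, 0, 0, 0, 0],
    [0, 0, 0, 0, 0],
    [0, 0, 0, 0, 0],
    [0, 0, 0, 0, 0],
  ],
)

```text
time: 19.48
position: [559.6, -218.9, 368.9]
tcp_rot: [-0.0, 0.695, 0.719, -0.0]
ft_force: [-0.7, -0.2, -0.6]
gripper_width: 87.9
grasp_force: 0.0
```

```bash
python3 - <<'E'
from fit import *
P=ctrl.camera_params("wrist");p,M,s=pose();print(p,np.degrees(yaw()));im=ctrl.get_image("wrist");cv2.imwrite("pics/w4.png",im)
for n,z in(("post_top",205),("caddy_foot",0),("cup0",139),("front_mark",20),("rest",100),("level",22)):
  for r in ctrl.mark_of("wrist",n)[:4]: print(n,round(r["p"],2),np.array(r["uv"]),atz("wrist",r["uv"],z,P))
E
```

```text
[ 559.63 -218.9   368.85] 91.98494713293108
post_top 0.96 [278.9 189.1] [ 556.43 -215.23  205.  ]
caddy_foot 0.79 [291.4  80.4] [570.56 -81.65   0.  ]
cup0 0.83 [230.9  82.6] [ 496.7  -104.94  139.  ]
cup0 0.76 [236.2  23.7] [503.23 -44.15 139.  ]
cup0 0.57 [225.  137.7] [ 488.84 -167.5   139.  ]
front_mark 0.83 [173.5  58.8] [392.21 -60.27  20.  ]
rest 0.68 [356.8  80.1] [651.36 -91.85 100.  ]
level 0.74 [224.  270.6] [ 462.2  -406.37   22.  ]
```

View pics/w4.png

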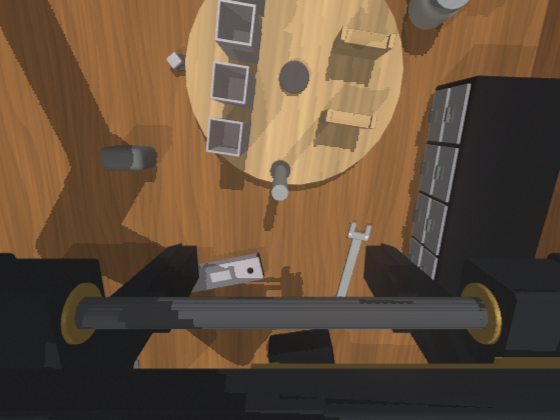

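The view shows the post top at (280,192), the hub at (293,77), the cup mouths at (225,137), (230,83) and (237,23), and the pointer at (174,61). The cups are on the pointer's side. Next I'll check that the angle is at the notch.

```bash
cat > f4.py <<'E'
from fit import *
det=[("wrist",n,np.array(u)) for n,u in (("front_mark",(174,60)),("post_top",(280,191.5)),("cup0",(225.3,137.5)),("cup0",(230.6,83)),("cup0",(237,23.5)),("rest",(357,80)))]
s,res=fit(det,[573,-83,-.11,0]); print(s.x,res(s.x))
p=s.x
def r2(q): return res([q[0],q[1],q[2],0])
t=least_squares(r2,[573,-83,-.11]);print(t.x,r2(t.x))
print(atz("wrist",(293.5,77.5),39)); print({k:np.array(v) for k,v in pts([*t.x,0]).items()})
E
python3 f4.py
```

```text
[573.89 -83.    -0.11  -0.  ] [ 0.17  0.01  0.59  1.12 -0.3  -0.45 -0.39 -0.2  -1.06 -0.34  1.28  0.31]
[573.89 -82.96  -0.11] [ 0.16  0.07  0.5   1.06 -0.35 -0.54 -0.41 -0.3  -1.04 -0.44  1.27  0.32]
[572.47 -82.94  39.  ]
{'front_mark': array([[393.07, -62.32,  20.  ]]), 'caddy_foot': array([[573.89, -82.96,   0.  ]]), 'post_top': array([[ 558.36, -219.07,  205.  ]]), 'rest': array([[653.38, -92.03, 100.  ]]), 'cup0': array([[ 488.83, -166.85,  139.  ],
       [ 495.86, -105.25,  139.  ],
       [ 502.89,  -43.65,  139.  ],
       [ 509.92,   17.95,  139.  ]])}
```

carry_out(
  deltas=[
    [0, 0, 0, 0, -0.8],
    [0, 0, 0, 0, -0.8],
    [0, 0, 0, 0, -0.7],
    [0, 0.9, 0.13, 0.13, 0],
    [0, 0.9, 0.13, 0.13, 0],
    [0, 0.9, 0.13, 0.13, 0],
    [0, 0.9, 0.13, 0.13, 0],
    [0, 0.9, 0.13, 0.13, 0],
    [0, 0.9, 0.13, 0.13, 0],
    [0, 0.9, 0.13, 0.13, 0],
  ],
)

```text
time: 20.67
position: [541.5, -27.5, 341.9]
tcp_rot: [0.0, 0.619, 0.786, 0.0]
ft_force: [0.9, 0.0, -0.1]
gripper_width: 88.1
grasp_force: 0.0
```

carry_out(
  deltas=[
    [0, 0.9, 0.13, 0.13, 0],
    [0, 0.9, 0.13, 0.13, 0],
    [0, 0.9, 0.13, 0.13, 0],
    [0, 0.9, 0.13, 0.13, 0],
    [0, 0.9, 0.13, 0.13, 0],
    [0, 0.9, 0.13, 0.13, 0],
    [0, 0.9, 0.13, 0.13, 0],
    [0, 0.9, 0.13, 0.13, 0],
    [0, 0.9, 0.13, 0.13, 0],
    [0, 0.9, 0.13, 0.13, 0],
  ],
)

```text
time: 21.5
position: [516.1, 244.2, 302.9]
tcp_rot: [0.0, 0.619, 0.786, 0.0]
ft_force: [-0.5, -0.0, 1.3]
gripper_width: 87.9
grasp_force: 0.0
```

carry_out(
  deltas=[
    [0, 0, 0, 0, 0],
    [0, 0, 0, 0, 0],
    [0, 0, 0, 0, 0],
    [0, 0, 0, 0, 0],
    [0, 0, 0, 0, 0],
    [0, 0, 0, 0, 0],
    [0, 0, 0, 0, 0],
    [0, 0, 0, 0, 0],
    [0, 0, 0, 0, 0],
    [0, 0, 0, 0, 0],
  ],
)

```text
time: 22.33
position: [516.5, 242.7, 303.0]
tcp_rot: [0.0, 0.619, 0.786, 0.0]
ft_force: [-0.1, 0.0, -0.3]
gripper_width: 88.1
grasp_force: 0.0
```

```bash
python3 - <<'E'
from fit import *
P=ctrl.camera_params("wrist");p,M,s=pose();print(p,np.degrees(yaw()));im=ctrl.get_image("wrist");cv2.imwrite("pics/w5.png",im)
for n in(("driver0"),):
  for r in ctrl.search_frame("wrist",n): print(n,round(r["p"],2),np.array(r["box"]))
for q in ((515.5,245.8),(501.8,302.2),(488.1,358.5)): print(proj("wrist",(*q,185)))
E
```

```text
[516.53 242.71 302.97] 103.54947497757655
driver0 0.97 [282.3 196.6  27.2  41.4]
driver0 0.94 [284.1  68.1  34.2  42.6]
driver0 0.86 [281.7 136.2  33.   31.7]
driver0 0.56 [423.7 145.9  76.2  33.5]
[281.77 200.3 ]
[281.65 134.16]
[281.49  59.55]
```

View pics/w5.png

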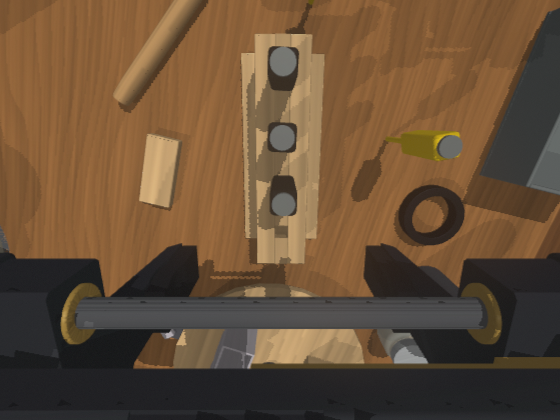

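The caps sit at (284,204), (282,138) and (283,61), and the shelf edges run vertical in the picture, so the yaw matches the rack.

```bash
python3 - <<'E'
from h import *
np.set_printoptions(precision=2,suppress=True)
T=[atz("wrist",u,185) for u in ((284,204),(282,138),(283,61))]
print(*T); c=np.mean(T,0); print(c)
print(rel([*T[0][:2],134],np.radians(103.5)))
E
```

```text
[518.28 242.91 185.  ] [502.84 299.17 185.  ] [489.53 357.75 185.  ]
[503.55 299.95 185.  ]
(array([-0.01,  0.06,  5.63]), np.float64(0.01249606026109039))
```

carry_out(
  deltas=[
    [0, 0.03, 0.02, 0.4, 0],
    [0, 0.02, 0.01, 0.7, 0],
    [0, 0, 0, 0.7, 0],
    [0, 0, 0, 0.7, 0],
    [0, 0, 0, 0.7, 0],
    [0, 0, 0, 0.7, 0],
    [0, 0, 0, 0.7, 0],
    [0, 0, 0, 0.6, 0],
    [0, 0, 0, 0.4, 0],
    [0, 0, 0, 0.03, 0],
  ],
)

```text
time: 23.27
position: [516.0, 244.2, 131.8]
tcp_rot: [-0.001, 0.619, 0.786, -0.002]
ft_force: [-0.6, 0.8, -0.5]
gripper_width: 88.1
grasp_force: 0.0
```

carry_out(
  deltas=[
    [1, 0, 0, 0, 0],
    [1, 0, 0, 0, 0],
    [1, 0, 0, 0, 0],
    [1, 0, 0, 0, 0],
    [1, 0, 0, 0, 0],
    [1, 0, 0, 0, 0],
    [1, 0, 0, 0, 0],
    [1, 0, 0, 0, 0],
    [1, 0, 0, 0, 0],
    [1, 0, 0, 0, 0],
  ],
  newtons=30,
)

```text
time: 24.1
position: [517.1, 244.5, 134.1]
tcp_rot: [0.0, 0.619, 0.786, 0.0]
ft_force: [0.3, -0.0, -1.0]
gripper_width: 25.1
grasp_force: 30.0
```

carry_out(
  deltas=[
    [1, 0, 0, 0, 0],
    [1, 0, 0, -0.3, 0],
    [1, 0, 0, -0.7, 0],
    [1, 0, 0, -0.8, 0],
    [1, 0, 0, -0.8, 0],
    [1, 0, 0, -0.8, 0],
    [1, 0, 0, -0.8, 0],
    [1, 0, 0, -0.8, 0],
    [1, 0, 0, -0.3, 0],
    [1, 0, 0, 0, 0],
  ],
)

```text
time: 24.93
position: [517.4, 244.6, 295.3]
tcp_rot: [0.001, 0.619, 0.786, 0.002]
ft_force: [-0.5, 0.3, -0.2]
gripper_width: 25.1
grasp_force: 30.0
```

```bash
python3 - <<'E'
from h import *
np.set_printoptions(precision=2,suppress=True)
p,M,s=pose(); print(p,np.degrees(yaw()),s["gripper_width"],s["ft_force"])
print(rel([495.86,-105.25,p[2]],np.radians(83.6)))
# after turn, in target axes
a=np.radians(83.6); d=(np.array([495.86,-105.25])-p[:2])/30
print(d@[np.cos(a),np.sin(a)], d@[np.sin(a),-np.cos(a)])
for c in("scene","side"):
    ctrl.get_image(c); print([ (round(r["p"],2),np.array(r["uv"])) for r in ctrl.mark_of(c,"driver0")])
    print(proj(c,(p[0],p[1],p[2]-114)))
E
```

```text
[517.43 244.63 295.34] 103.56572349262409 25.069796931417873 [-0.46  0.32 -0.23]
(array([-11.17,  -3.43,  -0.01]), np.float64(3.9931446985248185))
-11.670248761037067 0.5856539119471389
[(0.91, array([382.4, 282.6])), (0.91, array([356.4, 339.9])), (0.89, array([406.1, 295.6])), (0.69, array([365.1, 223.1]))]
[366.1  225.67]
[(0.75, array([228.6, 173.2])), (0.71, array([254.9, 189.1])), (0.3, array([289.9, 198. ])), (0.26, array([162.9, 201.5]))]
[225.48 169.57]
```

carry_out(
  deltas=[
    [1, 0, 0, 0, 0.8],
    [1, 0, 0, 0, 0.8],
    [1, 0, 0, 0, 0.8],
    [1, 0, 0, 0, 0.8],
    [1, 0, 0, 0, 0.8],
    [1, -0.4, 0.03, 0, 0],
    [1, -0.8, 0.04, 0, 0],
    [1, -0.8, 0.04, 0, 0],
    [1, -0.8, 0.04, 0, 0],
    [1, -0.8, 0.04, 0, 0],
  ],
)

```text
time: 25.97
position: [510.0, 134.8, 292.1]
tcp_rot: [-0.0, 0.745, 0.667, -0.001]
ft_force: [0.4, -0.3, -0.2]
gripper_width: 24.6
grasp_force: 30.0
```

carry_out(
  deltas=[
    [1, -0.8, 0.04, 0, 0],
    [1, -0.8, 0.04, 0, 0],
    [1, -0.8, 0.04, 0, 0],
    [1, -0.8, 0.04, 0, 0],
    [1, -0.8, 0.04, 0, 0],
    [1, -0.8, 0.04, 0, 0],
    [1, -0.8, 0.04, 0, 0],
    [1, -0.8, 0.04, 0, 0],
    [1, -0.8, 0.04, 0, 0],
    [1, -0.8, 0.04, 0, 0],
  ],
)

```text
time: 26.8
position: [494.6, -105.0, 292.2]
tcp_rot: [-0.001, 0.745, 0.667, -0.0]
ft_force: [-0.9, 0.3, -1.3]
gripper_width: 25.0
grasp_force: 30.0
```

carry_out(
  deltas=[
    [1, -0.07, 0, 0, 0],
    [1, 0, 0, 0, 0],
    [1, 0, 0, 0, 0],
    [1, 0, 0, 0, 0],
    [1, 0, 0, 0, 0],
    [1, 0, 0, 0, 0],
    [1, 0, 0, 0, 0],
    [1, 0, 0, 0, 0],
    [1, 0, 0, 0, 0],
    [1, 0, 0, 0, 0],
  ],
)

```text
time: 27.63
position: [495.3, -105.3, 293.1]
tcp_rot: [0.0, 0.746, 0.666, -0.0]
ft_force: [-0.2, -0.3, -1.3]
gripper_width: 24.5
grasp_force: 30.0
```

```bash
python3 - <<'E'
from h import *
np.set_printoptions(precision=2,suppress=True)
p,M,s=pose(); print(p,np.degrees(yaw()),s["gripper_width"],rel([495.86,-105.25,154],np.radians(83.6)))
for c in("scene","side"):
    cv2.imwrite(f"pics/{c}2.png",ctrl.get_image(c))
    print([ (round(r["p"],2),np.array(r["uv"])) for r in ctrl.mark_of(c,"driver0")],[ (round(r["p"],2),np.array(r["uv"])) for r in ctrl.mark_of(c,"cup0")])
    print("tip pred",proj(c,(p[0],p[1],p[2]-114)),"cup1 pred",proj(c,(495.86,-105.25,139)))
a=cv2.imread("pics/scene2.png")[110:310,200:400];b=cv2.imread("pics/side2.png")[120:320,180:380]
cv2.imwrite("pics/c2.png",np.hstack([cv2.resize(a,(400,400)),cv2.resize(b,(400,400))]))
E
```

```text
[ 495.34 -105.3   293.07] 83.57374186936067 24.53284056135251 (array([0.  , 0.02, 4.64]), np.float64(-0.0052516261278645025))
[(0.9, array([356.4, 339.8])), (0.66, array([450.9, 328.2])), (0.59, array([407.8, 294.4])), (0.57, array([381.4, 283.2])), (0.46, array([277.4, 184.8]))] [(0.85, array([288.9, 202.1])), (0.78, array([275.6, 186.8])), (0.63, array([260.9, 175.3])), (0.57, array([247.5, 169.9]))]
tip pred [260.37 167.39] cup1 pred [261.1  179.83]
[(0.72, array([280.8, 240.6])), (0.51, array([253.5, 188.6])), (0.19, array([255.5, 218.5]))] [(0.92, array([277.2, 248.7])), (0.84, array([257.6, 219.4])), (0.69, array([287.3, 264.9])), (0.66, array([264.5, 232. ])), (0.63, array([292.9, 270.7])), (0.27, array([183.7, 235.5]))]
tip pred [274.88 238.29] cup1 pred [274.79 249.9 ]
```

View pics/c2.png

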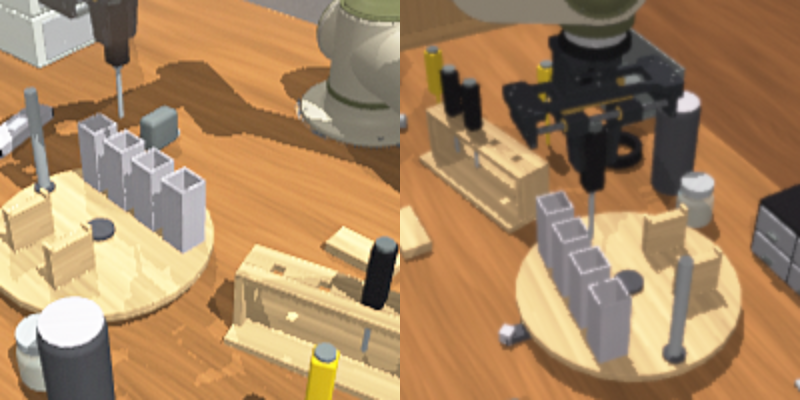

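The tip is at about (261,168) in the scene view and (275,239) in the side view. Cup 1's mouth is at (262,180) in the scene view. Both agree with my predictions, so I'll lower it.

carry_out(
  deltas=[
    [1, 0, 0.02, 0.3, 0],
    [1, 0, 0, 0.5, 0],
    [1, 0, 0, 0.5, 0],
    [1, 0, 0, 0.5, 0],
    [1, 0, 0, 0.5, 0],
    [1, 0, 0, 0.5, 0],
    [1, 0, 0, 0.5, 0],
    [1, 0, 0, 0.5, 0],
    [1, 0, 0, 0.5, 0],
    [1, 0, 0, 0.3, 0],
  ],
)

```text
time: 28.77
position: [495.3, -105.2, 153.1]
tcp_rot: [-0.001, 0.746, 0.666, -0.0]
ft_force: [-1.4, 0.3, 24.4]
gripper_width: 24.9
grasp_force: 30.0
```

carry_out(
  deltas=[
    [1, 0, 0, 0, 0],
    [0.6, 0, 0, 0, 0],
    [0, 0, 0, 0, 0],
    [0, 0, 0, 0, 0],
    [0, 0, 0, 0, 0],
    [0, 0, 0, 0, 0],
    [0, 0, 0, 0, 0],
    [0, 0, 0, 0, 0],
    [0, 0, 0, 0, 0],
    [0, 0, 0, 0, 0],
  ],
)

```text
time: 29.6
position: [495.9, -105.5, 155.1]
tcp_rot: [0.0, 0.746, 0.666, 0.0]
ft_force: [1.1, -0.5, -0.7]
gripper_width: 82.3
grasp_force: 0.0
```

carry_out(
  deltas=[
    [0, 0, 0, -0.3, 0],
    [0, 0, 0, -0.6, 0],
    [0, 0, 0, -0.9, 0],
    [0, 0, 0, -0.9, 0],
    [0, 0, 0, -0.9, 0],
    [0, 0, 0, -0.9, 0],
    [0, 0, 0, -0.1, 0],
    [0, 0, 0, 0, 0],
    [0, 0, 0, 0, 0],
    [0, 0, 0, 0, 0],
  ],
)

```text
time: 30.43
position: [495.5, -105.3, 291.9]
tcp_rot: [-0.001, 0.746, 0.666, -0.0]
ft_force: [-0.0, 0.8, 0.0]
gripper_width: 88.1
grasp_force: 0.0
```

```bash
cat > plan.py <<'E'
from h import *
import sys
np.set_printoptions(precision=2,suppress=True)
x,y,z,aw=map(float,sys.argv[1:5]); p,M,s=pose(); a=np.radians(aw)
w=-(a-yaw()); w=np.degrees((w+np.pi/2)%np.pi-np.pi/2); af=yaw()-np.radians(w)
d=(np.array([x,y,z])-p)/30
print("at",p,np.degrees(yaw()),"w",s["gripper_width"],"| now-axes",M.T@d,"turn",w/5,"| after-turn",d[0]*np.cos(af)+d[1]*np.sin(af),d[0]*np.sin(af)-d[1]*np.cos(af),-d[2])
E
python3 plan.py 503 300.7 298 103.5
```

```text
at [ 495.5  -105.29  291.89] 83.55927522391423 w 88.07873257601827 | now-axes [13.48 -1.27 -0.19] turn -3.988144955217154 | after-turn 13.100670668214953 3.402381181598941 -0.2037340151971705
```

carry_out(
  deltas=[
    [0, 0, 0, 0, -0.8],
    [0, 0, 0, 0, -0.8],
    [0, 0, 0, 0, -0.8],
    [0, 0, 0, 0, -0.8],
    [0, 0, 0, 0, -0.8],
    [0, 0.87, 0.23, 0, 0],
    [0, 0.87, 0.23, 0, 0],
    [0, 0.87, 0.23, 0, 0],
    [0, 0.87, 0.23, 0, 0],
    [0, 0.87, 0.23, 0, 0],
  ],
)

```text
time: 31.27
position: [498.4, 30.7, 291.9]
tcp_rot: [-0.001, 0.619, 0.786, -0.001]
ft_force: [0.1, -0.2, 0.5]
gripper_width: 88.0
grasp_force: 0.0
```

carry_out(
  deltas=[
    [0, 0.87, 0.23, 0, 0],
    [0, 0.87, 0.23, 0, 0],
    [0, 0.87, 0.23, 0, 0],
    [0, 0.87, 0.23, 0, 0],
    [0, 0.87, 0.23, 0, 0],
    [0, 0.87, 0.23, 0, 0],
    [0, 0.87, 0.23, 0, 0],
    [0, 0.87, 0.23, 0, 0],
    [0, 0.87, 0.22, 0, 0],
    [0, 0.87, 0.2, 0, 0],
  ],
)

```text
time: 32.1
position: [503.2, 300.4, 291.7]
tcp_rot: [-0.001, 0.619, 0.786, -0.001]
ft_force: [0.5, -0.3, -0.5]
gripper_width: 88.0
grasp_force: 0.0
```

carry_out(
  deltas=[
    [0, 0, 0, 0, 0],
    [0, 0, 0, 0, 0],
    [0, 0, 0, 0, 0],
    [0, 0, 0, 0, 0],
    [0, 0, 0, 0, 0],
    [0, 0, 0, 0, 0],
    [0, 0, 0, 0, 0],
    [0, 0, 0, 0, 0],
    [0, 0, 0, 0, 0],
    [0, 0, 0, 0, 0],
  ],
)

```text
time: 32.93
position: [503.6, 299.0, 293.1]
tcp_rot: [0.0, 0.619, 0.786, 0.0]
ft_force: [-0.5, 0.6, 0.2]
gripper_width: 88.2
grasp_force: 0.0
```

```bash
python3 plan.py 503 300.7 134 103.5; python3 - <<'E'
from h import *
np.set_printoptions(precision=2,suppress=True)
P=ctrl.camera_params("wrist"); im=ctrl.get_image("wrist");cv2.imwrite("pics/w6.png",im)
print([(round(r["p"],2),np.array(r["box"])) for r in ctrl.search_frame("wrist","driver0")])
print(proj("wrist",(503,300.7,185),P),proj("wrist",(489.4,357.1,185),P))
# grey cap blobs
g=cv2.cvtColor(im,cv2.COLOR_BGR2HSV); m=((g[...,1]<45)&(g[...,2]>85)&(g[...,2]<150)).astype(np.uint8); m=cv2.morphologyEx(m,cv2.MORPH_OPEN,np.ones((5,5)))
n,l,st,ce=cv2.connectedComponentsWithStats(m[:250,200:400]); print([(c+[200,0],t[4]) for c,t in zip(ce[1:],st[1:]) if 300<t[4]<2500])
E
```

```text
at [503.58 299.03 293.1 ] 103.55564193561638 w 88.18494581757663 | now-axes [ 0.06 -0.01  5.3 ] turn 0.011128387123275681 | after-turn 0.058671378589726264 -0.005888392896422089 5.303417413289886
[(0.94, array([325.4,  27.2,  39.9,  47.9])), (0.9, array([282. , 199.3,  29.4,  42.6])), (0.73, array([420.7, 199.5,  71.4,  46.4])), (0.61, array([282.9, 138.2,  34.5,  33.7])), (0.56, array([162.5, 208.3,  43.8,  72.8]))]
[281.87 204.55] [281.87 136.27]
[(array([281.74, 137.  ]), np.int32(545)), (array([281.03, 206.87]), np.int32(445))]
```

carry_out(
  deltas=[
    [0, 0.03, 0, 0.4, 0],
    [0, 0.02, 0, 0.7, 0],
    [0, 0, 0, 0.7, 0],
    [0, 0, 0, 0.7, 0],
    [0, 0, 0, 0.7, 0],
    [0, 0, 0, 0.7, 0],
    [0, 0, 0, 0.6, 0],
    [0, 0, 0, 0.5, 0],
    [0, 0, 0, 0.3, 0],
    [0.3, 0, 0, 0, 0],
  ],
)

```text
time: 33.87
position: [502.6, 300.3, 132.4]
tcp_rot: [-0.001, 0.619, 0.786, -0.001]
ft_force: [-1.3, 0.6, 0.4]
gripper_width: 83.5
grasp_force: 0.0
```

carry_out(
  deltas=[
    [1, 0, 0, 0, 0],
    [1, 0, 0, 0, 0],
    [1, 0, 0, 0, 0],
    [1, 0, 0, 0, 0],
    [1, 0, 0, 0, 0],
    [1, 0, 0, 0, 0],
    [1, 0, 0, 0, 0],
    [1, 0, 0, 0, 0],
    [1, 0, 0, 0, 0],
    [1, 0, 0, 0, 0],
  ],
)

```text
time: 34.7
position: [503.2, 300.6, 134.1]
tcp_rot: [0.0, 0.619, 0.786, 0.0]
ft_force: [-0.4, -0.0, 1.7]
gripper_width: 24.8
grasp_force: 29.6
```

carry_out(
  deltas=[
    [1, 0, 0, 0, 0],
    [1, 0, 0, -0.3, 0],
    [1, 0, 0, -0.7, 0],
    [1, 0, 0, -0.8, 0],
    [1, 0, 0, -0.8, 0],
    [1, 0, 0, -0.8, 0],
    [1, 0, 0, -0.8, 0],
    [1, 0, 0, -0.8, 0],
    [1, 0, 0, -0.3, 0],
    [1, 0, 0, 0, 0],
  ],
)

```text
time: 35.53
position: [503.6, 300.7, 295.4]
tcp_rot: [0.001, 0.619, 0.786, 0.002]
ft_force: [0.9, 0.7, -1.3]
gripper_width: 24.8
grasp_force: 29.6
```

```bash
python3 plan.py 502.9 -43.65 294 83.6
```

```text
at [503.63 300.75 295.36] 103.56285201707 w 24.769321603598346 | now-axes [-11.15  -2.72   0.03] turn 3.992570403414002 | after-turn -11.411051320845225 1.2555753166471386 0.045240243486807684
```

carry_out(
  deltas=[
    [1, 0, 0, 0, 0.8],
    [1, 0, 0, 0, 0.8],
    [1, 0, 0, 0, 0.8],
    [1, 0, 0, 0, 0.8],
    [1, 0, 0, 0, 0.8],
    [1, -0.4, 0.09, 0, 0],
    [1, -0.8, 0.09, 0, 0],
    [1, -0.8, 0.09, 0, 0],
    [1, -0.8, 0.09, 0, 0],
    [1, -0.8, 0.09, 0, 0],
  ],
)

```text
time: 36.37
position: [504.0, 189.9, 291.8]
tcp_rot: [-0.0, 0.745, 0.667, -0.001]
ft_force: [0.4, 1.3, 0.2]
gripper_width: 24.6
grasp_force: 29.6
```

carry_out(
  deltas=[
    [1, -0.8, 0.09, 0, 0],
    [1, -0.8, 0.09, 0, 0],
    [1, -0.8, 0.09, 0, 0],
    [1, -0.8, 0.09, 0, 0],
    [1, -0.8, 0.09, 0, 0],
    [1, -0.8, 0.09, 0, 0],
    [1, -0.8, 0.09, 0, 0],
    [1, -0.8, 0.08, 0, 0],
    [1, -0.8, 0.08, 0, 0],
    [1, -0.61, 0, 0, 0],
  ],
)

```text
time: 37.2
position: [501.1, -46.0, 291.9]
tcp_rot: [-0.001, 0.745, 0.667, -0.001]
ft_force: [0.4, 0.1, -0.9]
gripper_width: 25.0
grasp_force: 29.6
```

carry_out(
  deltas=[
    [1, 0, 0, 0, 0],
    [1, 0, 0, 0, 0],
    [1, 0, 0, 0, 0],
    [1, 0, 0, 0, 0],
    [1, 0, 0, 0, 0],
    [1, 0, 0, 0, 0],
    [1, 0, 0, 0, 0],
    [1, 0, 0, 0, 0],
    [1, 0, 0, 0, 0],
    [1, 0, 0, 0, 0],
  ],
)

```text
time: 38.03
position: [501.8, -43.6, 293.0]
tcp_rot: [-0.0, 0.746, 0.666, -0.0]
ft_force: [0.3, -0.1, -1.3]
gripper_width: 24.7
grasp_force: 29.6
```

```bash
python3 plan.py 502.9 -43.65 155 83.6; python3 - <<'E'
from h import *
np.set_printoptions(precision=2,suppress=True)
p,M,s=pose()
for c in("scene","side"):
    ctrl.get_image(c); print([ (round(r["p"],2),np.array(r["uv"])) for r in ctrl.mark_of(c,"driver0")],"tip pred",proj(c,(p[0],p[1],p[2]-114)))
E
```

```text
at [501.82 -43.65 293.02] 83.57315103185118 w 24.717773769670774 | now-axes [0.   0.04 4.6 ] turn -0.005369793629762542 | after-turn 0.003952874363123318 0.03569104662383585 4.600621509503054
[(0.84, array([449.1, 329.1])), (0.82, array([272.3, 174. ])), (0.75, array([407.7, 292.5]))] tip pred [275.19 176.48]
[(0.85, array([265.1, 223.8])), (0.71, array([226.4, 340.9]))] tip pred [265.28 223.54]
```

carry_out(
  deltas=[
    [1, 0, 0.04, 0.3, 0],
    [1, 0, 0, 0.5, 0],
    [1, 0, 0, 0.5, 0],
    [1, 0, 0, 0.5, 0],
    [1, 0, 0, 0.6, 0],
    [1, 0, 0, 0.6, 0],
    [1, 0, 0, 0.6, 0],
    [1, 0, 0, 0.5, 0],
    [1, 0, 0, 0.3, 0],
    [1, 0, 0, 0.15, 0],
  ],
)

```text
time: 39.07
position: [502.5, -43.8, 155.1]
tcp_rot: [-0.001, 0.746, 0.666, -0.001]
ft_force: [-0.1, 0.1, -1.6]
gripper_width: 24.8
grasp_force: 29.6
```

carry_out(
  deltas=[
    [1, 0, 0, 0, 0],
    [0.6, 0, 0, 0, 0],
    [0, 0, 0, 0, 0],
    [0, 0, 0, 0, 0],
    [0, 0, 0, 0, 0],
    [0, 0, 0, 0, 0],
    [0, 0, 0, 0, 0],
    [0, 0, 0, 0, 0],
    [0, 0, 0, 0, 0],
    [0, 0, 0, 0, 0],
  ],
)

```text
time: 39.9
position: [503.0, -43.9, 156.5]
tcp_rot: [-0.0, 0.746, 0.666, -0.0]
ft_force: [0.3, 0.2, 0.3]
gripper_width: 82.7
grasp_force: 0.0
```

carry_out(
  deltas=[
    [0, 0, 0, -0.3, 0],
    [0, 0, 0, -0.6, 0],
    [0, 0, 0, -0.9, 0],
    [0, 0, 0, -0.9, 0],
    [0, 0, 0, -0.9, 0],
    [0, 0, 0, -0.9, 0],
    [0, 0, 0, -0.1, 0],
    [0, 0, 0, 0, 0],
    [0, 0, 0, 0, 0],
    [0, 0, 0, 0, 0],
  ],
)

```text
time: 40.73
position: [502.6, -43.7, 293.4]
tcp_rot: [-0.001, 0.746, 0.666, -0.001]
ft_force: [-0.4, -0.2, -0.1]
gripper_width: 87.9
grasp_force: 0.0
```

```bash
python3 plan.py 489.4 357.5 294 103.5
```

```text
at [502.55 -43.75 293.38] 83.55806320589261 w 87.94959000845515 | now-axes [13.24 -1.94 -0.01] turn -3.988387358821477 | after-turn 13.107702870611375 2.695998973753677 -0.02081850151750473
```

carry_out(
  deltas=[
    [0, 0, 0, 0, -0.8],
    [0, 0, 0, 0, -0.8],
    [0, 0, 0, 0, -0.8],
    [0, 0, 0, 0, -0.8],
    [0, 0, 0, 0, -0.8],
    [0, 0.87, 0.18, 0, 0],
    [0, 0.87, 0.18, 0, 0],
    [0, 0.87, 0.18, 0, 0],
    [0, 0.87, 0.18, 0, 0],
    [0, 0.87, 0.18, 0, 0],
  ],
)

```text
time: 41.57
position: [498.1, 90.5, 293.4]
tcp_rot: [-0.001, 0.619, 0.786, -0.001]
ft_force: [0.3, -1.3, 0.2]
gripper_width: 87.8
grasp_force: 0.0
```

carry_out(
  deltas=[
    [0, 0.87, 0.18, 0, 0],
    [0, 0.87, 0.18, 0, 0],
    [0, 0.87, 0.18, 0, 0],
    [0, 0.87, 0.18, 0, 0],
    [0, 0.87, 0.18, 0, 0],
    [0, 0.87, 0.18, 0, 0],
    [0, 0.87, 0.18, 0, 0],
    [0, 0.87, 0.18, 0, 0],
    [0, 0.87, 0.18, 0, 0],
    [0, 0.9, 0.18, 0, 0],
  ],
)

```text
time: 42.4
position: [489.3, 357.7, 293.1]
tcp_rot: [-0.001, 0.619, 0.786, -0.001]
ft_force: [0.2, 0.2, 0.5]
gripper_width: 88.5
grasp_force: 0.0
```

carry_out(
  deltas=[
    [0, 0, 0, 0, 0],
    [0, 0, 0, 0, 0],
    [0, 0, 0, 0, 0],
    [0, 0, 0, 0, 0],
    [0, 0, 0, 0, 0],
    [0, 0, 0, 0, 0],
    [0, 0, 0, 0, 0],
    [0, 0, 0, 0, 0],
    [0, 0, 0, 0, 0],
    [0, 0, 0, 0, 0],
  ],
)

```text
time: 43.23
position: [489.7, 356.5, 294.6]
tcp_rot: [0.0, 0.619, 0.786, 0.0]
ft_force: [-0.6, -0.1, 0.9]
gripper_width: 87.8
grasp_force: 0.0
```

```bash
python3 plan.py 489.4 357.5 134 103.5; python3 - <<'E'
from h import *
np.set_printoptions(precision=2,suppress=True)
P=ctrl.camera_params("wrist"); im=ctrl.get_image("wrist")
print([(round(r["p"],2),np.array(r["box"])) for r in ctrl.search_frame("wrist","driver0")])
print(proj("wrist",(489.4,357.5,185),P))
g=cv2.cvtColor(im,cv2.COLOR_BGR2HSV); m=((g[...,1]<45)&(g[...,2]>85)&(g[...,2]<150)).astype(np.uint8); m=cv2.morphologyEx(m,cv2.MORPH_OPEN,np.ones((5,5)))
n,l,st,ce=cv2.connectedComponentsWithStats(m[:250,200:400]); print([(c+[200,0],t[4],atz("wrist",c+[200,0],185,P)) for c,t in zip(ce[1:],st[1:]) if 300<t[4]<2500])
E
```

```text
at [489.74 356.51 294.6 ] 103.5571978376217 w 87.79015512187901 | now-axes [ 0.03 -0.    5.35] turn 0.011439567524340489 | after-turn 0.03486211835015689 -0.0032024189167629497 5.353182910534178
[(0.96, array([283.5, 197.6,  30.4,  39.5])), (0.82, array([413.5, 247.1,  64.4,  63.3])), (0.63, array([321.4,  81.7,  33.9,  40.2])), (0.4, array([411.1, 347.3,  29.1,  31. ]))]
[281.96 204.89]
[(array([325.83,  78.35]), np.int32(498), array([498.83, 465.68, 185.  ])), (array([281.62, 207.12]), np.int32(450), array([489.58, 355.46, 185.  ]))]
```

carry_out(
  deltas=[
    [0, 0, 0, 0.4, 0],
    [0, 0, 0, 0.7, 0],
    [0, 0, 0, 0.7, 0],
    [0, 0, 0, 0.7, 0],
    [0, 0, 0, 0.7, 0],
    [0, 0, 0, 0.7, 0],
    [0, 0, 0, 0.6, 0],
    [0, 0, 0, 0.5, 0],
    [0, 0, 0, 0.35, 0],
    [0.3, 0, 0, 0, 0],
  ],
)

```text
time: 44.17
position: [489.0, 356.2, 132.0]
tcp_rot: [-0.001, 0.619, 0.786, -0.002]
ft_force: [-0.4, 0.9, -0.7]
gripper_width: 83.4
grasp_force: 0.0
```

carry_out(
  deltas=[
    [1, 0, 0, 0, 0],
    [1, 0, 0, 0, 0],
    [1, 0, 0, 0, 0],
    [1, 0, 0, 0, 0],
    [1, 0, 0, 0, 0],
    [1, 0, 0, 0, 0],
    [1, 0, 0, 0, 0],
    [1, 0, 0, 0, 0],
    [1, 0, 0, 0, 0],
    [1, 0, 0, 0, 0],
  ],
)

```text
time: 45.0
position: [489.8, 356.6, 134.0]
tcp_rot: [0.0, 0.619, 0.786, 0.0]
ft_force: [0.7, -0.2, 1.0]
gripper_width: 24.4
grasp_force: 29.9
```

carry_out(
  deltas=[
    [1, 0, 0, 0, 0],
    [1, 0, 0, -0.3, 0],
    [1, 0, 0, -0.7, 0],
    [1, 0, 0, -0.8, 0],
    [1, 0, 0, -0.8, 0],
    [1, 0, 0, -0.8, 0],
    [1, 0, 0, -0.8, 0],
    [1, 0, 0, -0.8, 0],
    [1, 0, 0, -0.3, 0],
    [1, 0, 0, 0, 0],
  ],
)

```text
time: 45.83
position: [490.1, 356.8, 295.4]
tcp_rot: [0.001, 0.619, 0.786, 0.002]
ft_force: [0.3, 0.1, -0.8]
gripper_width: 24.6
grasp_force: 29.9
```

```bash
python3 plan.py 509.9 17.95 294 83.6
```

```text
at [490.08 356.8  295.38] 103.56739957109808 w 24.55362329361241 | now-axes [-11.13  -2.01   0.03] turn 3.993479914219617 | after-turn -11.151064454878153 1.9154477757603994 0.045920022405213486
```

carry_out(
  deltas=[
    [1, 0, 0, 0, 0.8],
    [1, 0, 0, 0, 0.8],
    [1, 0, 0, 0, 0.8],
    [1, 0, 0, 0, 0.8],
    [1, 0, 0, 0, 0.8],
    [1, -0.4, 0.14, 0, 0],
    [1, -0.8, 0.14, 0, 0],
    [1, -0.8, 0.14, 0, 0],
    [1, -0.8, 0.14, 0, 0],
    [1, -0.8, 0.14, 0, 0],
  ],
)

```text
time: 46.67
position: [498.1, 245.0, 291.8]
tcp_rot: [-0.0, 0.745, 0.667, -0.001]
ft_force: [-0.2, -1.1, -0.3]
gripper_width: 25.0
grasp_force: 29.9
```

carry_out(
  deltas=[
    [1, -0.8, 0.14, 0, 0],
    [1, -0.8, 0.14, 0, 0],
    [1, -0.8, 0.14, 0, 0],
    [1, -0.8, 0.14, 0, 0],
    [1, -0.8, 0.14, 0, 0],
    [1, -0.8, 0.14, 0, 0],
    [1, -0.8, 0.14, 0, 0],
    [1, -0.8, 0.14, 0, 0],
    [1, -0.8, 0.14, 0, 0],
    [1, -0.35, 0, 0, 0],
  ],
)

```text
time: 47.5
position: [510.2, 14.6, 291.9]
tcp_rot: [-0.001, 0.746, 0.666, -0.001]
ft_force: [-0.1, -0.2, -0.6]
gripper_width: 24.9
grasp_force: 29.9
```

carry_out(
  deltas=[
    [1, 0, 0, 0, 0],
    [1, 0, 0, 0, 0],
    [1, 0, 0, 0, 0],
    [1, 0, 0, 0, 0],
    [1, 0, 0, 0, 0],
    [1, 0, 0, 0, 0],
    [1, 0, 0, 0, 0],
    [1, 0, 0, 0, 0],
    [1, 0, 0, 0, 0],
    [1, 0, 0, 0, 0],
  ],
)

```text
time: 48.33
position: [510.7, 17.7, 293.0]
tcp_rot: [-0.0, 0.746, 0.666, 0.0]
ft_force: [0.7, -0.1, -1.2]
gripper_width: 24.9
grasp_force: 29.9
```

```bash
python3 plan.py 509.9 17.95 155 83.6; python3 - <<'E'
from h import *
np.set_printoptions(precision=2,suppress=True)
p,M,s=pose()
for c in("scene","side"):
    ctrl.get_image(c); print([ (round(r["p"],2),np.array(r["uv"])) for r in ctrl.mark_of(c,"driver0")],"tip pred",proj(c,(p[0],p[1],p[2]-114)))
E
```

```text
at [510.65  17.66 293.03] 83.56908295720775 w 24.85634419415424 | now-axes [ 0.01 -0.03  4.6 ] turn -0.0061834085584473505 | after-turn 0.006675187750383118 -0.02606034084517766 4.601060328302562
[(0.97, array([293.2, 187.2])), (0.96, array([445.4, 328. ])), (0.59, array([354.5, 335.1]))] tip pred [290.44 186.61]
[(0.9, array([255.2, 207.2])), (0.46, array([294.6, 271.3]))] tip pred [257.32 209.85]
```

carry_out(
  deltas=[
    [1, 0, -0.03, 0.3, 0],
    [1, 0, 0, 0.5, 0],
    [1, 0, 0, 0.5, 0],
    [1, 0, 0, 0.5, 0],
    [1, 0, 0, 0.6, 0],
    [1, 0, 0, 0.6, 0],
    [1, 0, 0, 0.6, 0],
    [1, 0, 0, 0.5, 0],
    [1, 0, 0, 0.3, 0],
    [1, 0, 0, 0.15, 0],
  ],
)

```text
time: 49.37
position: [509.2, 17.8, 155.1]
tcp_rot: [-0.001, 0.746, 0.666, -0.001]
ft_force: [-0.2, -0.7, -0.3]
gripper_width: 24.9
grasp_force: 29.9
```

carry_out(
  deltas=[
    [1, 0, 0, 0, 0],
    [0.6, 0, 0, 0, 0],
    [0, 0, 0, 0, 0],
    [0, 0, 0, 0, 0],
    [0, 0, 0, 0, 0],
    [0, 0, 0, 0, 0],
    [0, 0, 0, 0, 0],
    [0, 0, 0, 0, 0],
    [0, 0, 0, 0, 0],
    [0, 0, 0, 0, 0],
  ],
)

```text
time: 50.2
position: [509.7, 17.7, 156.6]
tcp_rot: [-0.0, 0.746, 0.666, -0.0]
ft_force: [-0.4, 0.0, -0.1]
gripper_width: 82.5
grasp_force: 0.0
```

carry_out(
  deltas=[
    [0, 0, 0, -0.3, 0],
    [0, 0, 0, -0.6, 0],
    [0, 0, 0, -0.9, 0],
    [0, 0, 0, -0.9, 0],
    [0, 0, 0, -0.9, 0],
    [0, 0, 0, -0.9, 0],
    [0, 0, 0, -0.9, 0],
    [0, 0, 0, -0.1, 0],
    [0, 0, 0, 0, 0],
    [0, 0, 0, 0, 0],
  ],
)

```text
time: 51.03
position: [509.4, 17.7, 321.0]
tcp_rot: [-0.0, 0.746, 0.666, -0.0]
ft_force: [-0.2, -0.2, 0.5]
gripper_width: 88.3
grasp_force: 0.0
```

```bash
python3 plan.py 558.4 -219.1 325 48; python3 - <<'E'
from h import *
for c in("scene","side"): cv2.imwrite(f"pics/{c}3.png",ctrl.get_image(c))
a=cv2.imread("pics/scene3.png")[110:310,200:400];b=cv2.imread("pics/side3.png")[120:320,180:380]
cv2.imwrite("pics/c3.png",np.hstack([cv2.resize(a,(400,400)),cv2.resize(b,(400,400))]))
E
```

```text
at [509.43  17.74 321.03] 83.56095183747061 w 88.27093386409223 | now-axes [-7.66  2.51 -0.13] turn 7.1121903674941205 | after-turn -4.774759571219295 6.495636371382358 -0.13221548524772023
```

View pics/c3.png

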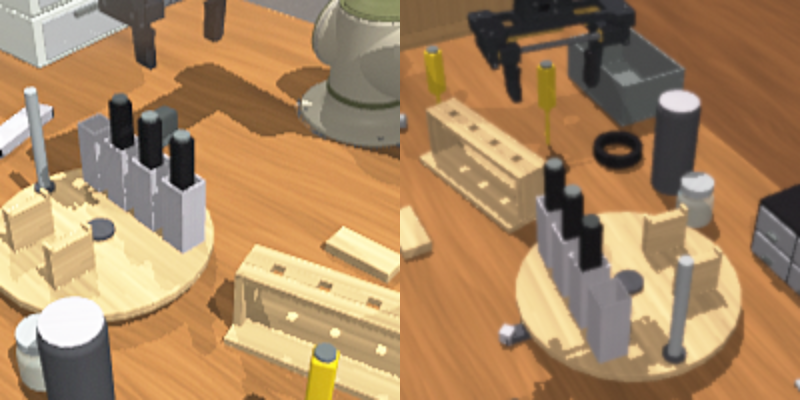

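All three drivers stand in cups 1–3 and the rack is empty. Next is the half turn.

carry_out(
  deltas=[
    [0, -0.77, 0.25, 0, 0],
    [0, -0.77, 0.25, 0, 0],
    [0, -0.77, 0.25, 0, 0],
    [0, -0.77, 0.25, 0, 0],
    [0, -0.77, 0.25, 0, 0],
    [0, -0.77, 0.25, 0, 0],
    [0, -0.77, 0.25, 0, 0],
    [0, -0.77, 0.25, 0, 0],
    [0, -0.75, 0.25, 0, 0],
    [0, -0.75, 0.25, 0, 0],
  ],
)

```text
time: 51.97
position: [558.4, -220.2, 320.2]
tcp_rot: [-0.001, 0.746, 0.666, -0.0]
ft_force: [0.9, 0.1, -0.3]
gripper_width: 88.0
grasp_force: 0.0
```

carry_out(
  deltas=[
    [0, 0, 0, 0, 0],
    [0, 0, 0, 0, 0],
    [0, 0, 0, 0, 0],
    [0, 0, 0, 0, 0],
    [0, 0, 0, 0, 0],
    [0, 0, 0, 0, 0],
    [0, 0, 0, 0, 0],
    [0, 0, 0, 0, 0],
    [0, 0, 0, 0, 0],
    [0, 0, 0, 0, 0],
  ],
)

```text
time: 52.8
position: [558.5, -219.0, 321.6]
tcp_rot: [0.0, 0.746, 0.666, 0.0]
ft_force: [0.3, 0.7, 1.2]
gripper_width: 87.8
grasp_force: 0.0
```

```bash
python3 plan.py 558.4 -219.1 180 83.6; python3 - <<'E'
from h import *
np.set_printoptions(precision=2,suppress=True)
P=ctrl.camera_params("wrist"); ctrl.get_image("wrist")
print([(r["p"],np.array(r["uv"]),atz("wrist",r["uv"],205,P)) for r in ctrl.mark_of("wrist","post_top")],proj("wrist",(558.4,-219.1,205),P))
E
```

```text
at [ 558.51 -218.99  321.57] 83.56711563570425 w 87.8347909446442 | now-axes [-0.   -0.    4.72] turn -0.006576872859147151 | after-turn -0.004087879789642394 -0.0033324637017505933 4.719061390774489
[(0.59, array([278.9, 202.6]), array([ 556.1 , -217.67,  205.  ]))] [281.61 203.84]
```

carry_out(
  deltas=[
    [0, 0, 0, 0.4, 0],
    [0, 0, 0, 0.7, 0],
    [0, 0, 0, 0.8, 0],
    [0, 0, 0, 0.8, 0],
    [0, 0, 0, 0.8, 0],
    [0, 0, 0, 0.7, 0],
    [0, 0, 0, 0.5, 0],
    [0.5, 0, 0, 0, 0],
    [0.7, 0, 0, 0, 0],
    [1, 0, 0, 0, 0],
  ],
  newtons=55,
)

```text
time: 53.73
position: [558.9, -219.4, 181.8]
tcp_rot: [0.001, 0.746, 0.666, 0.0]
ft_force: [0.2, 0.3, -0.4]
gripper_width: 70.1
grasp_force: 0.0
```

carry_out(
  deltas=[
    [1, 0, 0, 0, 0],
    [1, 0, 0, 0, 0],
    [1, 0, 0, 0, 0],
    [1, 0, 0, 0, 0],
    [1, 0, 0, 0, 0],
    [1, 0, 0, 0, 0],
    [1, 0, 0, 0, 0],
    [1, 0, 0, 0, 0],
    [1, 0, 0, 0, 0],
    [1, 0, 0, 0, 0],
  ],
)

```text
time: 54.57
position: [558.1, -219.0, 180.5]
tcp_rot: [-0.0, 0.746, 0.666, -0.0]
ft_force: [-4.6, 0.7, 1.8]
gripper_width: 16.4
grasp_force: 55.0
```

```bash
cat > arc2.py <<'E'
from h import *
import sys
# args: end angle, rows, end psi (deg); clockwise arc, tool turning along
np.set_printoptions(precision=2,suppress=True)
cx,cy,r=573.8,-83,137.2; a1,n,ps1=map(float,sys.argv[1:4]); n=int(n); p,M,s=pose()
a0=np.degrees(np.arctan2(p[1]-cy,p[0]-cx))%360; y0=np.degrees(yaw())
print("a0",a0,"r",np.hypot(p[1]-cy,p[0]-cx),"psi",y0,p,"F",s["ft_force"],"w",s["gripper_width"],"j6",s["joints"][5])
A=np.radians(np.linspace(a0,a1,n+1)); X=np.c_[cx+r*np.cos(A),cy+r*np.sin(A)]; X[0]=p[:2]; Y=np.radians(np.linspace(y0,ps1,n+1))
for i in range(n):
    d=(X[i+1]-X[i])/30; c,q=np.cos(Y[i]),np.sin(Y[i])
    print(f"[1, {d@[c,q]:.2f}, {d@[q,-c]:.2f}, 0, {-np.degrees(Y[i+1]-Y[i])/5:.2f}]",end=", " if i%10<9 else "\n")
E
python3 arc2.py 83.6 40 -56.4
```

```text
a0 263.4334286941194 r 136.92259476955604 psi 83.55993731539773 [ 558.14 -219.02  180.52] F [-4.65  0.74  1.84] w 16.36849565540605 j6 -0.45854452956560215
[1, 0.01, -0.36, 0, 0.70], [1, 0.02, -0.36, 0, 0.70], [1, 0.03, -0.36, 0, 0.70], [1, 0.03, -0.36, 0, 0.70], [1, 0.04, -0.36, 0, 0.70], [1, 0.05, -0.36, 0, 0.70], [1, 0.05, -0.35, 0, 0.70], [1, 0.06, -0.35, 0, 0.70], [1, 0.06, -0.35, 0, 0.70], [1, 0.07, -0.35, 0, 0.70]
[1, 0.08, -0.35, 0, 0.70], [1, 0.08, -0.35, 0, 0.70], [1, 0.09, -0.35, 0, 0.70], [1, 0.09, -0.35, 0, 0.70], [1, 0.10, -0.34, 0, 0.70], [1, 0.11, -0.34, 0, 0.70], [1, 0.11, -0.34, 0, 0.70], [1, 0.12, -0.34, 0, 0.70], [1, 0.12, -0.34, 0, 0.70], [1, 0.13, -0.33, 0, 0.70]
[1, 0.14, -0.33, 0, 0.70], [1, 0.14, -0.33, 0, 0.70], [1, 0.15, -0.33, 0, 0.70], [1, 0.15, -0.32, 0, 0.70], [1, 0.16, -0.32, 0, 0.70], [1, 0.16, -0.32, 0, 0.70], [1, 0.17, -0.32, 0, 0.70], [1, 0.18, -0.31, 0, 0.70], [1, 0.18, -0.31, 0, 0.70], [1, 0.19, -0.31, 0, 0.70]
[1, 0.19, -0.30, 0, 0.70], [1, 0.20, -0.30, 0, 0.70], [1, 0.20, -0.30, 0, 0.70], [1, 0.21, -0.29, 0, 0.70], [1, 0.21, -0.29, 0, 0.70], [1, 0.22, -0.29, 0, 0.70], [1, 0.22, -0.28, 0, 0.70], [1, 0.23, -0.28, 0, 0.70], [1, 0.23, -0.27, 0, 0.70], [1, 0.24, -0.27, 0, 0.70]
```

carry_out(
  deltas=[
    [1, 0.01, -0.36, 0, 0.7],
    [1, 0.02, -0.36, 0, 0.7],
    [1, 0.03, -0.36, 0, 0.7],
    [1, 0.03, -0.36, 0, 0.7],
    [1, 0.04, -0.36, 0, 0.7],
    [1, 0.05, -0.36, 0, 0.7],
    [1, 0.05, -0.35, 0, 0.7],
    [1, 0.06, -0.35, 0, 0.7],
    [1, 0.06, -0.35, 0, 0.7],
    [1, 0.07, -0.35, 0, 0.7],
  ],
)

```text
time: 55.4
position: [466.6, -169.6, 180.5]
tcp_rot: [0.001, 0.913, 0.409, -0.0]
ft_force: [0.1, -7.2, -3.3]
gripper_width: 16.7
grasp_force: 55.0
```

```bash
python3 arc2.py 83.6 30 -56.4
```

```text
a0 218.9462199443571 r 137.84781950727097 psi 48.275154265066476 [ 466.59 -169.65  180.47] F [ 0.06 -7.22 -3.31] w 16.688582890568476 j6 0.1418874470528116
[1, 0.09, -0.35, 0, 0.70], [1, 0.08, -0.35, 0, 0.70], [1, 0.08, -0.35, 0, 0.70], [1, 0.09, -0.35, 0, 0.70], [1, 0.10, -0.35, 0, 0.70], [1, 0.10, -0.34, 0, 0.70], [1, 0.11, -0.34, 0, 0.70], [1, 0.12, -0.34, 0, 0.70], [1, 0.12, -0.34, 0, 0.70], [1, 0.13, -0.34, 0, 0.70]
[1, 0.13, -0.33, 0, 0.70], [1, 0.14, -0.33, 0, 0.70], [1, 0.15, -0.33, 0, 0.70], [1, 0.15, -0.33, 0, 0.70], [1, 0.16, -0.32, 0, 0.70], [1, 0.16, -0.32, 0, 0.70], [1, 0.17, -0.32, 0, 0.70], [1, 0.17, -0.31, 0, 0.70], [1, 0.18, -0.31, 0, 0.70], [1, 0.19, -0.31, 0, 0.70]
[1, 0.19, -0.31, 0, 0.70], [1, 0.20, -0.30, 0, 0.70], [1, 0.20, -0.30, 0, 0.70], [1, 0.21, -0.29, 0, 0.70], [1, 0.21, -0.29, 0, 0.70], [1, 0.22, -0.29, 0, 0.70], [1, 0.22, -0.28, 0, 0.70], [1, 0.23, -0.28, 0, 0.70], [1, 0.23, -0.27, 0, 0.70], [1, 0.24, -0.27, 0, 0.70]
```

Tracking well, and the forces are low.

carry_out(
  deltas=[
    [1, 0.08, -0.35, 0, 0.7],
    [1, 0.08, -0.35, 0, 0.7],
    [1, 0.08, -0.35, 0, 0.7],
    [1, 0.09, -0.35, 0, 0.7],
    [1, 0.1, -0.35, 0, 0.7],
    [1, 0.1, -0.34, 0, 0.7],
    [1, 0.11, -0.34, 0, 0.7],
    [1, 0.12, -0.34, 0, 0.7],
    [1, 0.12, -0.34, 0, 0.7],
    [1, 0.13, -0.34, 0, 0.7],
  ],
)

```text
time: 56.23
position: [436.5, -68.2, 180.4]
tcp_rot: [0.001, 0.993, 0.116, -0.0]
ft_force: [5.3, -5.4, -7.7]
gripper_width: 16.6
grasp_force: 55.0
```

```bash
python3 arc2.py 83.6 20 -56.4
```

```text
a0 173.86688786631746 r 138.13512577738987 psi 13.281479700254007 [436.46 -68.24 180.42] F [ 5.33 -5.43 -7.68] w 16.605349376721684 j6 0.9169171315201852
[1, 0.16, -0.32, 0, 0.70], [1, 0.14, -0.33, 0, 0.70], [1, 0.14, -0.33, 0, 0.70], [1, 0.15, -0.33, 0, 0.70], [1, 0.16, -0.32, 0, 0.70], [1, 0.16, -0.32, 0, 0.70], [1, 0.17, -0.32, 0, 0.70], [1, 0.17, -0.32, 0, 0.70], [1, 0.18, -0.31, 0, 0.70], [1, 0.19, -0.31, 0, 0.70]
[1, 0.19, -0.31, 0, 0.70], [1, 0.20, -0.30, 0, 0.70], [1, 0.20, -0.30, 0, 0.70], [1, 0.21, -0.29, 0, 0.70], [1, 0.21, -0.29, 0, 0.70], [1, 0.22, -0.29, 0, 0.70], [1, 0.22, -0.28, 0, 0.70], [1, 0.23, -0.28, 0, 0.70], [1, 0.23, -0.28, 0, 0.70], [1, 0.24, -0.27, 0, 0.70]
```

carry_out(
  deltas=[
    [1, 0.15, -0.32, 0, 0.7],
    [1, 0.14, -0.33, 0, 0.7],
    [1, 0.14, -0.33, 0, 0.7],
    [1, 0.15, -0.33, 0, 0.7],
    [1, 0.16, -0.32, 0, 0.7],
    [1, 0.16, -0.32, 0, 0.7],
    [1, 0.17, -0.32, 0, 0.7],
    [1, 0.17, -0.32, 0, 0.7],
    [1, 0.18, -0.31, 0, 0.7],
    [1, 0.19, -0.31, 0, 0.7],
  ],
)

```text
time: 57.07
position: [487.8, 24.3, 180.3]
tcp_rot: [0.001, 0.982, -0.188, -0.0]
ft_force: [-1.8, -7.6, -2.7]
gripper_width: 16.6
grasp_force: 55.0
```

```bash
python3 arc2.py 83.6 10 -56.4
```

```text
a0 128.71732677455427 r 137.50166175076453 psi -21.68473965511522 [487.8   24.28 180.34] F [-1.79 -7.59 -2.71] w 16.601574995400256 j6 1.757484614216223
[1, 0.20, -0.30, 0, 0.69], [1, 0.20, -0.30, 0, 0.69], [1, 0.20, -0.30, 0, 0.69], [1, 0.21, -0.30, 0, 0.69], [1, 0.21, -0.29, 0, 0.69], [1, 0.22, -0.29, 0, 0.69], [1, 0.22, -0.28, 0, 0.69], [1, 0.23, -0.28, 0, 0.69], [1, 0.23, -0.28, 0, 0.69], [1, 0.24, -0.27, 0, 0.69]
```

carry_out(
  deltas=[
    [1, 0.2, -0.3, 0, 0.69],
    [1, 0.2, -0.3, 0, 0.69],
    [1, 0.2, -0.3, 0, 0.69],
    [1, 0.21, -0.3, 0, 0.69],
    [1, 0.21, -0.29, 0, 0.69],
    [1, 0.22, -0.29, 0, 0.69],
    [1, 0.22, -0.28, 0, 0.69],
    [1, 0.23, -0.28, 0, 0.69],
    [1, 0.23, -0.28, 0, 0.69],
    [1, 0.24, -0.27, 0, 0.69],
  ],
)

```text
time: 57.9
position: [588.3, 53.8, 180.2]
tcp_rot: [0.001, 0.882, -0.471, -0.001]
ft_force: [-5.3, -5.9, 1.9]
gripper_width: 16.5
grasp_force: 55.0
```

carry_out(
  deltas=[
    [1, 0, 0, 0, 0],
    [1, 0, 0, 0, 0],
    [1, 0, 0, 0, 0],
    [1, 0, 0, 0, 0],
    [1, 0, 0, 0, 0],
    [1, 0, 0, 0, 0],
    [1, 0, 0, 0, 0],
    [1, 0, 0, 0, 0],
    [1, 0, 0, 0, 0],
    [1, 0, 0, 0, 0],
  ],
)

```text
time: 58.73
position: [589.2, 53.7, 180.3]
tcp_rot: [0.0, 0.883, -0.469, 0.0]
ft_force: [0.6, -5.9, -3.5]
gripper_width: 16.4
grasp_force: 55.0
```

```bash
python3 arc2.py 83.6 2 -56.4; python3 - <<'E'
from fit import *
for c in ("scene","side"):
    ctrl.get_image(c)
    for n,z in(("cup0",139),("post_top",205),("rest",100)):
      for r in ctrl.mark_of(c,n)[:4]: print(c,n,round(r["p"],2),np.array(r["uv"]),atz(c,r["uv"],z))
print(pts([573.8,-83,-.1122,np.pi]))
E
```

```text
a0 83.58562296901054 r 137.6028565253802 psi -55.963060106686925 [589.17  53.74 180.28] F [ 0.64 -5.88 -3.51] w 16.400936887906692 j6 2.4391557760811406
[1, 0.01, 0.01, 0, 0.04], [1, -0.00, 0.00, 0, 0.04], scene cup0 0.93 [216.5 202.9] [ 646.39 -116.2   139.  ]
scene cup0 0.89 [200.7 193.8] [ 648.1  -179.55  139.  ]
scene cup0 0.59 [227.3 209.4] [646.04 -74.37 139.  ]
scene cup0 0.55 [243.4 224.7] [659.92   0.11 139.  ]
scene post_top 0.76 [279.2 198.7] [592.06  56.03 205.  ]
scene post_top 0.38 [153.9 208. ] [ 802.64 -133.28  205.  ]
side cup0 0.84 [316.8 218.8] [662.33 -53.11 139.  ]
side cup0 0.7 [326.4 230.8] [ 655.72 -108.25  139.  ]
side cup0 0.59 [306.1 207. ] [666.09   7.22 139.  ]
side cup0 0.57 [337.8 247.8] [ 642.16 -176.91  139.  ]
side post_top 0.59 [277.7 184.6] [601.27  64.34 205.  ]
side rest 0.58 [267.7 252.7] [494.68 -70.48 100.  ]
side rest 0.28 [326.9 231.9] [684.08 -78.06 100.  ]
{'front_mark': [(np.float64(392.94438314592634), np.float64(-62.622417897784786), 20)], 'caddy_foot': [(573.8, -83, 0)], 'post_top': [(np.float64(589.1391689450741), np.float64(53.13856873081366), 205)], 'rest': [(np.float64(494.3030255586489), np.float64(-74.04282105397134), 100)], 'cup0': [(np.float64(658.7411340635249), np.float64(1.0178775261687178), 139), (np.float64(651.7993203803527), np.float64(-60.59227766587834), 139), (np.float64(644.8575066971805), np.float64(-122.2024328579254), 139), (np.float64(637.9156930140082), np.float64(-183.81258804997245), 139)]}
```

carry_out(
  deltas=[
    [0, 0, 0, 0, 0],
    [0, 0, 0, 0, 0],
    [0, 0, 0, 0, 0],
    [0, 0, 0, 0, 0],
    [0, 0, 0, -0.2, 0],
    [0, 0, 0, -0.7, 0],
    [0, 0, 0, -0.8, 0],
    [0, 0, 0, -0.8, 0],
    [0, 0, 0, -0.8, 0],
    [0, 0, 0, -0.8, 0],
  ],
)

```text
time: 59.97
position: [588.9, 54.6, 305.4]
tcp_rot: [-0.0, 0.883, -0.469, 0.0]
ft_force: [1.3, 0.3, 0.0]
gripper_width: 81.4
grasp_force: 0.0
```

carry_out(
  deltas=[
    [0, 0, 0, 0, -1],
    [0, 0, 0, 0, -1],
    [0, 0, 0, 0, -1],
    [0, 0, 0, 0, -1],
    [0, 0, 0, 0, -1],
    [0, 0, 0, 0, -1],
    [0, 0, 0, 0, -1],
    [0, 0, 0, 0, -1],
    [0, 0, 0, 0, -1],
    [0, 0, 0, 0, -1],
  ],
)

```text
time: 60.8
position: [589.0, 54.5, 304.1]
tcp_rot: [-0.0, 0.999, -0.049, 0.0]
ft_force: [0.5, -0.1, -0.2]
gripper_width: 88.0
grasp_force: 0.0
```

carry_out(
  deltas=[
    [0, 0, 0, 0, -1],
    [0, 0, 0, 0, -1],
    [0, 0, 0, 0, -1],
    [0, 0, 0, 0, -1],
    [0, 0, 0, 0, -0.2],
    [0, 0, 0, 0, 0],
    [0, 0, 0, 0, 0],
    [0, 0, 0, 0, 0],
    [0, 0, 0, 0, 0],
    [0, 0, 0, 0, 0],
  ],
)

```text
time: 61.63
position: [589.1, 54.3, 303.6]
tcp_rot: [0.0, 0.991, 0.131, -0.0]
ft_force: [0.6, 0.1, -0.5]
gripper_width: 88.0
grasp_force: 0.0
```

```bash
python3 plan.py 465 -405 250 15; python3 - <<'E'
from fit import *
for c in ("scene","side"):
    ctrl.get_image(c)
    for n,z in(("cup0",139),("post_top",205),("rest",100),("level",0)):
      for r in ctrl.mark_of(c,n)[:4]:
         if r["p"]>.5: print(c,n,round(r["p"],2),np.array(r["uv"]),atz(c,r["uv"],z))
E
```

```text
at [589.1   54.35 303.57] 15.017572528885795 w 88.0175333619834 | now-axes [-7.96 13.72  1.79] turn 0.003514505777160661 | after-turn -7.958611267633647 13.719140868490937 1.785536539412334
scene cup0 0.95 [230.5 209.6] [641.29 -67.65 139.  ]
scene cup0 0.79 [245.4 224.9] [657.29   4.26 139.  ]
scene cup0 0.79 [213.5 201.8] [ 648.44 -125.77  139.  ]
scene cup0 0.55 [202.5 192.9] [ 642.37 -179.21  139.  ]
scene post_top 0.73 [277.  199.5] [597.63  54.33 205.  ]
scene rest 0.8 [269.5 199.5] [509.77 -61.58 100.  ]
scene level 0.67 [210.1 176.9] [ 456.05 -409.82    0.  ]
side cup0 0.75 [338.2 246.1] [ 646.97 -172.29  139.  ]
side cup0 0.72 [309.5 209. ] [669.51  -5.55 139.  ]
side cup0 0.67 [315.  221.4] [651.29 -60.19 139.  ]
side cup0 0.63 [325.8 229.6] [ 657.22 -103.39  139.  ]
side post_top 0.81 [276.1 184.1] [598.52  68.73 205.  ]
side rest 0.55 [270.3 251.8] [502.44 -70.84 100.  ]
side level 0.66 [333.7 392. ] [ 462.2  -425.59    0.  ]
```

carry_out(
  deltas=[
    [0, -0.5, 0.86, 0, 0],
    [0, -0.5, 0.86, 0, 0],
    [0, -0.5, 0.86, 0, 0],
    [0, -0.5, 0.86, 0, 0],
    [0, -0.5, 0.86, 0, 0],
    [0, -0.5, 0.86, 0, 0],
    [0, -0.5, 0.86, 0, 0],
    [0, -0.5, 0.86, 0, 0],
    [0, -0.5, 0.86, 0, 0],
    [0, -0.5, 0.86, 0, 0],
  ],
)

```text
time: 62.97
position: [510.7, -235.1, 303.7]
tcp_rot: [0.0, 0.991, 0.131, 0.0]
ft_force: [-0.1, 0.5, -0.6]
gripper_width: 88.1
grasp_force: 0.0
```

carry_out(
  deltas=[
    [0, -0.5, 0.86, 0, 0],
    [0, -0.5, 0.86, 0, 0],
    [0, -0.5, 0.86, 0, 0],
    [0, -0.5, 0.86, 0.5, 0],
    [0, -0.5, 0.86, 0.5, 0],
    [0, -0.46, 0.82, 0.5, 0],
    [0, 0, 0, 0.3, 0],
    [0, 0, 0, 0, 0],
    [0, 0, 0, 0, 0],
    [0, 0, 0, 0, 0],
  ],
)

```text
time: 63.8
position: [466.1, -404.4, 250.7]
tcp_rot: [0.001, 0.991, 0.132, 0.0]
ft_force: [0.3, 0.4, -0.1]
gripper_width: 88.1
grasp_force: 0.0
```

carry_out(
  deltas=[
    [0, 0, 0, 0, 0],
    [0, 0, 0, 0, 0],
    [0, 0, 0, 0, 0],
    [0, 0, 0, 0, 0],
    [0, 0, 0, 0, 0],
    [0, 0, 0, 0, 0],
    [0, 0, 0, 0, 0],
    [0, 0, 0, 0, 0],
    [0, 0, 0, 0, 0],
    [0, 0, 0, 0, 0],
  ],
)

```text
time: 64.63
position: [465.4, -405.2, 249.5]
tcp_rot: [-0.0, 0.991, 0.131, -0.0]
ft_force: [0.4, -0.3, -0.3]
gripper_width: 87.7
grasp_force: 0.0
```

```bash
python3 - <<'E'
from h import *
np.set_printoptions(precision=2,suppress=True)
P=ctrl.camera_params("wrist");p,M,s=pose();print(p,np.degrees(yaw()));cv2.imwrite("pics/w7.png",ctrl.get_image("wrist"))
for r in ctrl.mark_of("wrist","level"): print(r["p"],np.array(r["uv"]),atz("wrist",r["uv"],0,P))
for r in ctrl.search_frame("wrist","level"): print(r["p"],np.array(r["box"]))
E
```

```text
[ 465.45 -405.21  249.52] 15.0561341095241
0.77 [287.  187.   37.3 115.6]
```

View pics/w7.png

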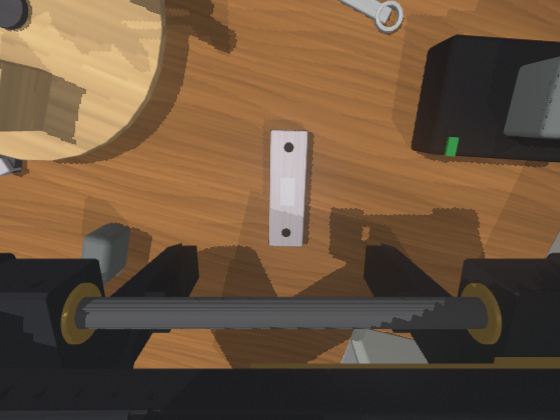

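The level lies nearly along tool x: its top corners are (271,131), (307,131), (305,246) and (270,245), and its holes are at (289,147) and (286,232).

```bash
python3 - <<'E'
from h import *
np.set_printoptions(precision=2,suppress=True)
c=[atz("wrist",u,22) for u in ((270.7,131),(307,131),(304.5,246),(269.7,245.5))]
print(np.mean(c,0),np.linalg.norm(c[0]-c[1]),np.linalg.norm(c[1]-c[2]),np.linalg.norm(c[0]-c[3]))
h=[atz("wrist",u,22) for u in ((286,232.5),(289,147),(287.2,190))]; d=(c[0]+c[1]-c[2]-c[3]); e=h[1]-h[0]
print(h,np.degrees(np.arctan2(d[1],d[0])),np.degrees(np.arctan2(e[1],e[0])))
E
python3 plan.py 465 -405 250 13
```

```text
[ 455.66 -417.71   22.  ] 43.62243578119848 148.59017627291198 147.90279706890908
[array([ 401.63, -429.92,   22.  ]), array([ 509.27, -404.33,   22.  ]), array([ 457.15, -416.34,   22.  ])] 14.515743017746425 13.376221026826807
at [ 465.46 -405.18  249.53] 15.058003652034891 w 87.84046912797848 | now-axes [-0.01 -0.01 -0.02] turn 0.41160073040697914 | after-turn -0.013623304854254689 -0.009344213973109836 -0.015767954683183424
```

carry_out(
  deltas=[
    [0, 0, 0, 0, 0.2],
    [0, -0.2, 0.15, 0.3, 0],
    [0, -0.21, 0.16, 0.7, 0],
    [0, 0, 0, 0.8, 0],
    [0, 0, 0, 0.8, 0],
    [0, 0, 0, 0.8, 0],
    [0, 0, 0, 0.8, 0],
    [0, 0, 0, 0.8, 0],
    [0, 0, 0, 0.8, 0],
    [0, 0, 0, 0.6, 0],
  ],
)

```text
time: 65.62
position: [454.8, -416.9, 54.9]
tcp_rot: [-0.001, 0.993, 0.122, -0.001]
ft_force: [0.6, -0.2, -0.7]
gripper_width: 88.1
grasp_force: 0.0
```

carry_out(
  deltas=[
    [0, 0, 0, 0.6, 0],
    [0, 0, 0, 0.4, 0],
    [0, 0, 0, 0.3, 0],
    [0, 0, 0, 0.2, 0],
    [0, 0, 0, 0.1, 0],
    [0, 0, 0, 0, 0],
    [0, 0, 0, 0, 0],
    [0, 0, 0, 0, 0],
    [0, 0, 0, 0, 0],
    [0, 0, 0, 0, 0],
  ],
)

```text
time: 66.45
position: [455.9, -417.3, 10.0]
tcp_rot: [0.0, 0.992, 0.122, 0.0]
ft_force: [0.3, 0.1, -0.9]
gripper_width: 88.3
grasp_force: 0.0
```

```bash
python3 plan.py 455.7 -417.3 6 14
```

```text
at [ 455.95 -417.32   10.04] 14.066357142894658 w 88.3134101562121 | now-axes [-0.01 -0.    0.13] turn 0.013271428578931165 | after-turn -0.007833890613914124 -0.00262508269396681 0.1346143349968519
```

Down 4 mm more, then close and lift.

carry_out(
  deltas=[
    [0, 0, 0, 0.13, 0],
    [0.4, 0, 0, 0, 0],
    [0.6, 0, 0, 0, 0],
    [1, 0, 0, 0, 0],
    [1, 0, 0, 0, 0],
    [1, 0, 0, 0, 0],
    [1, 0, 0, 0, 0],
    [1, 0, 0, 0, 0],
    [1, 0, 0, 0, 0],
    [1, 0, 0, 0, 0],
  ],
  newtons=30,
)

```text
time: 67.28
position: [455.8, -417.1, 5.7]
tcp_rot: [-0.0, 0.992, 0.122, -0.0]
ft_force: [0.3, 0.6, 1.1]
gripper_width: 44.9
grasp_force: 30.0
```

carry_out(
  deltas=[
    [1, 0, 0, 0, 0],
    [1, 0, 0, -0.2, 0],
    [1, 0, 0, -0.6, 0],
    [1, 0, 0, -0.8, 0],
    [1, 0, 0, -0.8, 0],
    [1, 0, 0, -0.8, 0],
    [1, 0, 0, -0.8, 0],
    [1, 0, 0, -0.8, 0],
    [1, 0, 0, -0.8, 0],
    [1, 0, 0, -0.8, 0],
  ],
)

```text
time: 68.12
position: [455.6, -416.9, 199.1]
tcp_rot: [-0.0, 0.992, 0.122, -0.0]
ft_force: [0.3, -0.3, -2.5]
gripper_width: 44.7
grasp_force: 30.0
```

carry_out(
  deltas=[
    [1, 0, 0, -0.5, 0],
    [1, 0, 0, -0.3, 0],
    [1, 0, 0, 0, 0],
    [1, 0, 0, 0, 0],
    [1, 0, 0, 0, 0],
    [1, 0, 0, 0, 0],
    [1, 0, 0, 0, 0],
    [1, 0, 0, 0, 0],
    [1, 0, 0, 0, 0],
    [1, 0, 0, 0, 0],
  ],
)

```text
time: 68.95
position: [455.8, -417.2, 221.5]
tcp_rot: [-0.0, 0.992, 0.122, -0.0]
ft_force: [0.3, -0.4, -2.1]
gripper_width: 44.4
grasp_force: 30.0
```

```bash
python3 plan.py 494.3 -74 230 83.6
```

```text
at [ 455.79 -417.16  221.47] 14.059242918006765 w 44.44395614618576 | now-axes [  4.02 -10.78  -0.28] turn -13.908151416398644 | after-turn 11.510573922899916 0.0006909065150251248 -0.28448937083252873
```

carry_out(
  deltas=[
    [1, 0, 0, 0, -1],
    [1, 0, 0, 0, -1],
    [1, 0, 0, 0, -1],
    [1, 0, 0, 0, -1],
    [1, 0, 0, 0, -1],
    [1, 0, 0, 0, -1],
    [1, 0, 0, 0, -1],
    [1, 0, 0, 0, -1],
    [1, 0, 0, 0, -1],
    [1, 0, 0, 0, -1],
  ],
)

```text
time: 69.78
position: [455.8, -417.2, 221.6]
tcp_rot: [-0.0, 0.847, 0.532, -0.0]
ft_force: [0.3, -0.4, -1.3]
gripper_width: 44.8
grasp_force: 30.0
```

carry_out(
  deltas=[
    [1, 0, 0, 0, -1],
    [1, 0, 0, 0, -1],
    [1, 0, 0, 0, -1],
    [1, 0, 0, 0, -0.9],
    [1, 0.4, 0, 0, 0],
    [1, 0.8, 0, 0, 0],
    [1, 0.8, 0, 0, 0],
    [1, 0.8, 0, 0, 0],
    [1, 0.8, 0, 0, 0],
    [1, 0.8, 0, 0, 0],
  ],
)

```text
time: 70.62
position: [470.5, -284.0, 221.7]
tcp_rot: [0.0, 0.747, 0.665, 0.0]
ft_force: [-0.8, 0.3, -1.8]
gripper_width: 44.9
grasp_force: 30.0
```

carry_out(
  deltas=[
    [1, 0.8, 0, 0, 0],
    [1, 0.8, 0, 0, 0],
    [1, 0.8, 0, 0, 0],
    [1, 0.8, 0, 0, 0],
    [1, 0.8, 0, 0, 0],
    [1, 0.8, 0, 0, 0],
    [1, 0.8, 0, 0, 0],
    [1, 0.7, 0, 0, 0],
    [1, 0.5, 0, 0, 0],
    [1, 0.3, 0, 0, 0],
  ],
)

```text
time: 71.45
position: [494.1, -72.1, 221.8]
tcp_rot: [-0.0, 0.746, 0.666, 0.0]
ft_force: [0.8, -1.2, -1.8]
gripper_width: 44.8
grasp_force: 30.0
```

carry_out(
  deltas=[
    [1, 0, 0, 0, 0],
    [1, 0, 0, 0, 0],
    [1, 0, 0, 0, 0],
    [1, 0, 0, 0, 0],
    [1, 0, 0, 0, 0],
    [1, 0, 0, 0, 0],
    [1, 0, 0, 0, 0],
    [1, 0, 0, 0, 0],
    [1, 0, 0, 0, 0],
    [1, 0, 0, 0, 0],
  ],
)

```text
time: 72.28
position: [494.5, -74.4, 221.7]
tcp_rot: [0.0, 0.746, 0.666, 0.0]
ft_force: [-0.3, 0.4, -1.8]
gripper_width: 44.8
grasp_force: 30.0
```

```bash
python3 plan.py 494.3 -74 108 83.6; python3 - <<'E'
from h import *
np.set_printoptions(precision=2,suppress=True)
for c in("scene","side"):
    cv2.imwrite(f"pics/{c}4.png",ctrl.get_image(c))
    for n,z in (("rest",100),("level",215)):
        print(c,n,[(round(r["p"],2),np.array(r["uv"]),atz(c,r["uv"],z)) for r in ctrl.mark_of(c,n)[:3]])
    print("rest pred",proj(c,(494.3,-74,100)))
a=cv2.imread("pics/scene4.png")[110:310,180:380];b=cv2.imread("pics/side4.png")[130:330,180:380]
cv2.imwrite("pics/c4.png",np.hstack([cv2.resize(a,(400,400)),cv2.resize(b,(400,400))]))
E
```

```text
at [494.5  -74.39 221.66] 83.55584600050607 w 44.76111356031979 | now-axes [ 0.01 -0.01  3.79] turn -0.008830799898784183 | after-turn 0.012337655317757506 -0.007980205105028792 3.788790128484547
scene rest [(0.58, array([270.9, 197.2]), array([499.49, -66.15, 100.  ])), (0.24, array([371.1, 287.2]), array([592.36, 316.16, 100.  ]))]
scene level [(0.68, array([265.9, 161.6]), array([505.76, -71.39, 215.  ])), (0.16, array([300. , 204.2]), array([586.75, 114.27, 215.  ]))]
rest pred [270.17 195.29]
side rest [(0.55, array([268.4, 254.8]), array([492.46, -78.33, 100.  ])), (0.54, array([327.8, 227.5]), array([697.86, -63.51, 100.  ])), (0.24, array([317. , 209.6]), array([718.88,  21.55, 100.  ]))]
side level [(0.56, array([272. , 221.9]), array([498.73, -83.83, 215.  ]))]
rest pred [268.22 253.56]
```

View pics/c4.png

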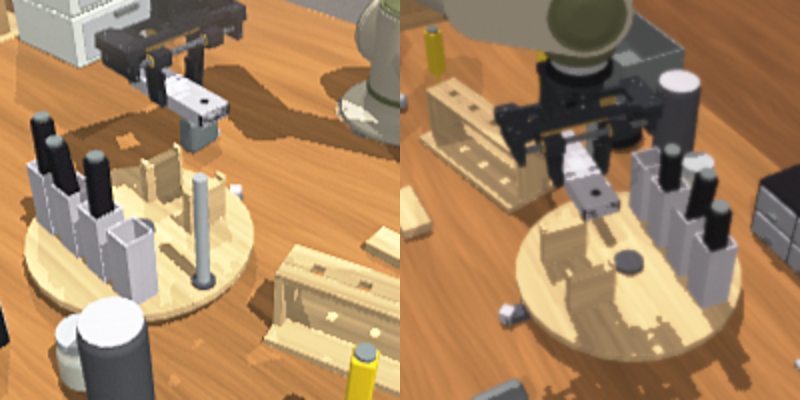

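The level is above the rest and parallel to it: the rest is at (271,197) in the scene view and (268,255) in the side view, each within 2 px of my prediction. I'll lower it.

carry_out(
  deltas=[
    [1, 0.01, -0.01, 0.3, 0],
    [1, 0, 0, 0.6, 0],
    [1, 0, 0, 0.6, 0],
    [1, 0, 0, 0.6, 0],
    [1, 0, 0, 0.5, 0],
    [1, 0, 0, 0.4, 0],
    [1, 0, 0, 0.3, 0],
    [1, 0, 0, 0.2, 0],
    [1, 0, 0, 0.1, 0],
    [1, 0, 0, 0.05, 0],
  ],
)

```text
time: 73.42
position: [494.3, -74.0, 111.9]
tcp_rot: [-0.0, 0.746, 0.666, -0.0]
ft_force: [-0.0, 0.2, -1.5]
gripper_width: 44.5
grasp_force: 30.0
```

carry_out(
  deltas=[
    [1, 0, 0, 0.05, 0],
    [1, 0, 0, 0.05, 0],
    [1, 0, 0, 0, 0],
    [1, 0, 0, 0, 0],
    [1, 0, 0, 0, 0],
    [1, 0, 0, 0, 0],
    [1, 0, 0, 0, 0],
    [1, 0, 0, 0, 0],
    [1, 0, 0, 0, 0],
    [1, 0, 0, 0, 0],
  ],
)

```text
time: 74.25
position: [494.2, -74.0, 109.2]
tcp_rot: [0.0, 0.746, 0.666, 0.0]
ft_force: [-0.1, -0.1, -1.9]
gripper_width: 44.7
grasp_force: 30.0
```

```bash
python3 plan.py 494.3 -74 106 83.6; python3 - <<'E'
from h import *
for c in("scene","side"): cv2.imwrite(f"pics/{c}5.png",ctrl.get_image(c))
a=cv2.imread("pics/scene5.png")[150:270,210:330];b=cv2.imread("pics/side5.png")[190:310,210:330]
cv2.imwrite("pics/c5.png",np.hstack([cv2.resize(a,(400,400)),cv2.resize(b,(400,400))]))
E
```

```text
at [494.24 -74.04 109.18] 83.55918782777614 w 44.71399225681478 | now-axes [0.   0.   0.11] turn -0.008162434444768978 | after-turn 0.0014651035244184142 0.0018340099687774547 0.10611863362514243
```

carry_out(
  deltas=[
    [1, 0, 0, 0.06, 0],
    [1, 0, 0, 0.05, 0],
    [1, 0, 0, 0, 0],
    [1, 0, 0, 0, 0],
    [0.6, 0, 0, 0, 0],
    [0.3, 0, 0, 0, 0],
    [0, 0, 0, 0, 0],
    [0, 0, 0, 0, 0],
    [0, 0, 0, 0, 0],
    [0, 0, 0, 0, 0],
  ],
)

```text
time: 75.18
position: [494.3, -74.0, 105.9]
tcp_rot: [0.0, 0.746, 0.666, 0.0]
ft_force: [0.7, -0.3, 0.9]
gripper_width: 76.1
grasp_force: 0.0
```

carry_out(
  deltas=[
    [0, 0, 0, 0, 0],
    [0, 0, 0, 0, 0],
    [0, 0, 0, 0, 0],
    [0, 0, 0, -0.2, 0],
    [0, 0, 0, -0.5, 0],
    [0, 0, 0, -0.8, 0],
    [0, 0, 0, -0.8, 0],
    [0, 0, 0, -0.8, 0],
    [0, 0, 0, -0.8, 0],
    [0, 0, 0, -0.8, 0],
  ],
)

```text
time: 76.02
position: [494.0, -73.9, 248.6]
tcp_rot: [0.0, 0.746, 0.666, 0.0]
ft_force: [0.3, 1.2, 0.1]
gripper_width: 88.1
grasp_force: 0.0
```

carry_out(
  deltas=[
    [0, 0, 0, -0.8, 0],
    [0, -0.5, 0, -0.8, 0],
    [0, -0.8, 0, -0.5, 0],
    [0, -0.8, 0, 0, 0],
    [0, -0.8, 0, 0, 0],
    [0, -0.8, 0, 0, 0],
    [0, 0, 0, 0, 0],
    [0, 0, 0, 0, 0],
    [0, 0, 0, 0, 0],
    [0, 0, 0, 0, 0],
  ],
)

```text
time: 76.85
position: [481.8, -183.3, 310.1]
tcp_rot: [0.0, 0.745, 0.667, 0.0]
ft_force: [0.7, 0.8, 0.1]
gripper_width: 88.3
grasp_force: 0.0
```

```bash
python3 - <<'E'
from h import *
np.set_printoptions(precision=2,suppress=True)
p,M,s=pose();print(p,s["ft_force"],s["gripper_width"])
P=ctrl.camera_params("wrist")
I={c:ctrl.get_image(c) for c in("scene","side","wrist")}
print([(r["p"],np.array(r["uv"]),atz("wrist",r["uv"],100,P)) for r in ctrl.mark_of("wrist","level")])
a=I["scene"][110:310,180:380];b=I["side"][130:330,180:380]
h=np.zeros((600,800,3),np.uint8); h[:300,:400]=cv2.resize(a,(400,300));h[:300,400:]=cv2.resize(b,(400,300));h[300:,200:600]=cv2.resize(I["wrist"],(400,300))
cv2.imwrite("pics/c6.png",h)
E
```

```text
[ 481.84 -183.32  310.13] [0.68 0.8  0.11] 88.29894719287634
[(0.76, array([281.8,  83.8]), array([494.68, -71.99, 100.  ]))]
```

View pics/c6.png

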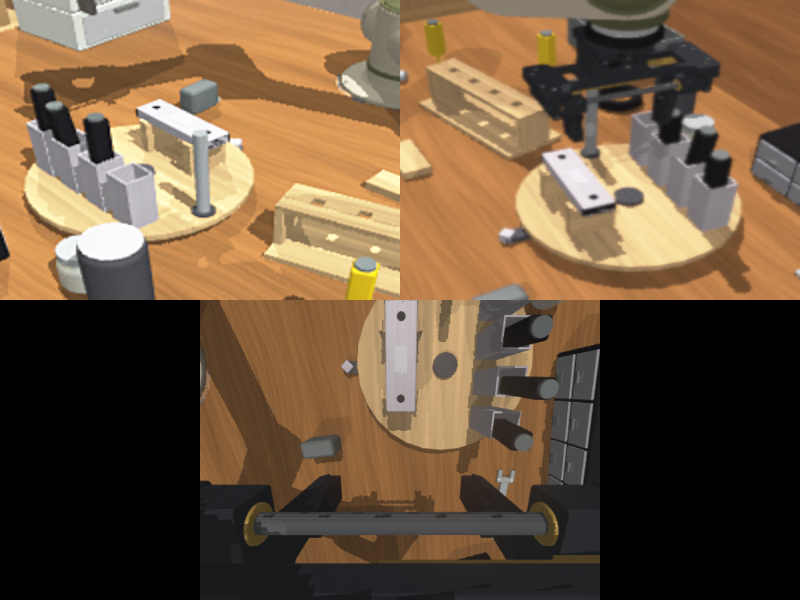

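The level lies flat between the lips at the front, on the pointer's side (wrist inset about (400,355)). All three drivers stand in their cups, and the arm is clear.

```bash
python3 -c "
from station import ctrl
print(ctrl.job_done())"
```

```text
the job is handed in; nothing more can be done
None
```

The job is handed in: all three screwdrivers present stand tip-down in cups 1–3, the rest is clicked in at the front, and the spirit level lies flat on it between the lips; no verdict came back.

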